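Put the turned finials away in the dust case

ROBOT

A 6-joint arm with a two-finger parallel gripper is mounted at the origin on the work surface. World frame = base frame: x ahead of the robot, y to its left, z up, the work surface at z = 0. Lengths are in m, angles in degrees, forces in N, time in s.
With the tool pointing down it reaches from about 0.3 to 0.75 m from the base axis. Payload 8.5 kg.
Tool frame: the origin (TCP) lies at the very end of the fingers, on their centre line; the grasp point (between the pads) lies 19 mm behind it; z points along the fingers, y is the line along which they close (so a half turn about z gives the same grasp; the last joint's range is limited). The gripper opens to 85 mm and grips with 20 to 120 N. Pads are 22 mm wide; open, the fingers measure 114 mm over their backs; the gripper's body (76 mm by 85 mm) begins 54 mm behind the grasp point. The pads swing forward as they close: fully open they stand 13 mm farther back than shut.
Start: joints at [-85.674, 21.807, 74.336, -0, 83.858, -12.336], TCP at [0.158, -0.527, 0.231] pointing down, gripper open.
Joint ranges: [-178.18, 178.18], [-50.72, 133.34], [12.68, 142.11], [-81.47, 261.47], [9.98, 163.14], [-165.26, 165.26]. Speed limits (degrees/s): [136.94, 136.94, 180, 180, 180, 180].

INTERFACE

Orientations are given as a 3x3 rotation matrix whose columns are the frame's x, y, z axes.
In Python, from rig import observe, cams, ticket gives the robot as it stands.
- The arm moves only by the tool move_arm, never from a script. Its arguments are lists of equal length, an entry for each row: "jaw": the finger opening in cm, from 0 to 8.54; "dp": the shift along the tool's x, y, z in cm, a list of three; "turn": the turn, a rotation vector about the tool's x, y, z in rad, a list of three. In form: {"jaw": [jaw, ...], "dp": [[tx, ty, tz], ...], "turn": [[wx, wy, wz], ...]}. A call has 1 to 12 rows; each row shifts and turns the commanded pose from where the row before left it, along the tool's axes as they then stand; what a row does not reach is not made up. A row lasts 1/12 s, in which the tool goes at most 41.7 mm and 7.16 degrees, less where a joint would pass 70% of its speed; a pose out of reach is approached as far as the arm can. A call is refused whole if a number of a shift passes 4.17 or a number of a turn 0.125, either way. A call with a gripper value outside its range is refused whole. The fingers move at their own pace and stop on an object; "force" is the grip in N (left out, the last holds). Time passes only in rows, so rows that do not move let the fingers close. It gives the time, the measured TCP pose, the force, the opening and the grip force at its end, in the units of the state.
- observe(): the state, without advancing time (a new reading comes with each control period).
- cams.get_image(name): name is "side" or "top"; returns (picture, depth): 480x640x3 uint8, red, green, blue; 480x640 float32, m along the optical axis (not along the pixel's ray), 0 where there is no reading.
- cams.calibration(name): a dict with "vertical_fov" (degrees; the focal length in pixels is half the picture's height over the tangent of half this angle, whatever the lens; pixels are square), "cx", "cy" (the principal point, pixels), "view" (4x4, takes a point from world to camera coordinates). Camera axes: x right, y up, looking along -z (the intrinsics and any distortion apply to the point x, -y, -z); pixel columns grow to the right and rows downward; lengths in m; the calibration is good to about 2 mm. A picture is of the moment at which its call begins. calibration takes no time and is no camera call.
- ticket.close_job(): hands the job in; it is judged then, once.
Trained networks look in the newest picture that a camera, given by its name, has taken for a name from the list of things; names that differ only in an ending like _2 or _b are one class to them, and where a whole thing is asked for, a point or a joint stands for the part that bears it (a point fixed in the world has none). Each returns a list of dicts, best first, with "p" (0 to 1); they miss things now and then, are a little off and sometimes report something else, mostly with a low value. They report only what shows in the picture. A call takes as long as a camera call.
- cams.spot_in(camera, query): "box" ([centre column, centre row, width, height] as shares, 0 to 1, of the picture: columns of its width, rows of its height, round what is visible of it).
- cams.outline_of(camera, query): "mask" (480x640 bool, what is visible of it) and "box" ([centre column, centre row, width, height] as shares, 0 to 1, of the picture: columns of its width, rows of its height, round what is visible of it).
- cams.mark_of(camera, query): "location" ([column, row] as shares, 0 to 1, of the picture: columns of its width, rows of its height: a listed point, or the origin of a listed thing).
The state is a dict: "time_s": time; "q": joint angles; "qvel": joint speeds; "joint_efforts": joint torques, N m; "position": TCP position; "tool_rot": TCP orientation; "ft_force": force on the tool from outside, world axes, zero at the start; "wrist_torque": the same for the moment, N m; "grip_width": finger opening in m; "gripper_force": force on a finger pad.
Only numpy, scipy, OpenCV 4.12 (cv2) and the standard library are available. Lean on these libraries where they do the work, as an engineer would, in place of code of your own. Each camera call takes 0.05 s, during which the arm holds its last target. There are 200 camera calls.

TASK

First clear the cork sanding block from in front of the glass dust case onto the flat black rubber mat. Then raise the case's sash fully by the handle on its top, draw its shelf fully out, and stand every turned wooden finial that lies on the table (two or three) upright on its square foot on the shelf, each standing still by itself without wobble. Then slide the shelf gently fully home with all of them still standing, and lower the sash gently until it is fully shut; leave the block on the mat and the other studio things where they are.

Things in the scene. Friction and masses are not known exactly. Their poses are not given: they have to be found in the camera images.
- case: glass and wood dust case, fixed, 170 deep x 300 wide x 158 mm high, with a 290 mm high wooden sash post at each front corner. Origin: centre of its underside; x axis from front to back: its front, closed by the sash, faces -x; z up. Position and yaw vary. The ceiling inside is 150 mm above the table
- sash (a joint): height of the sliding front sash in m: 0 shut, 0.12 fully up. It stays where it is left (about 10 N to raise, 3 N to lower). It lies in the plane 92 mm in front of the case's origin, 10 mm thick; its lower edge is 34 mm above the table when shut and 154 mm when fully up. May start up to 20 mm open
- sash_handle (a point): middle of the sash's lifting bar: a level steel bar 12 mm thick and 120 mm long, parallel to the case's front (along its y axis), its middle line 40 mm above the sash's top edge and 198 mm above the table when shut; free all round, best pinched from above. Moves with the sash; axes as the case's
- shelf (a joint): how far the shelf is drawn out in m: 0 home, 0.15 fully out, towards the case's -x. Slides with about 3.5 N of friction and stays where it is left. May start up to 12 mm out
- shelf_handle (a point): middle of the shelf's pull: a level steel bar 12 mm thick and 100 mm long along the case's y axis, 45 mm above the table, 61 mm in front of the shelf's front board; can be pinched from above. Moves with the shelf; axes as the case's
- shelf_top (a point): point on the shelf's upper surface, 22 mm above the table; moves with it; axes as the case's. The surface spans x from -104 to +76 mm and y from -135 to +135 mm about it; a front board, its top 22 mm above the surface, stands at x = -104 to -114. With the shelf home, the sash comes down at x = -87 to -97; back wall at x = +77, side walls at y = +-142
- block: cork sanding block with a dark wooden sole, 100 x 52 x 38 mm, 0.15 kg. Origin: centre of its underside; x along its length, z up. At the start it lies in the shelf's way
- mat: flat black rubber mat, 160 x 120 x 4 mm, fixed; to the left or the right front of the case. Origin: centre of its underside; x along its length
- finial1: bare-wood finial 114 mm long, 0.12 kg, lying at the start, ball roughly towards the robot; None if absent. From its end: square foot 38 x 38 x 18 mm, round shank 24 mm thick and 60 mm long, ball of 38 mm at the tip. Origin: on the axis, mid-shank, 48 mm from the foot's flat face, 66 mm from the tip, 19 mm above the table when lying. x axis from foot to ball: up when standing
- finial2: bare-wood finial 114 mm long, 0.12 kg, lying at the start, ball roughly towards the robot; None if absent. From its end: square foot 38 x 38 x 18 mm, round shank 24 mm thick and 60 mm long, ball of 38 mm at the tip. Origin: on the axis, mid-shank, 48 mm from the foot's flat face, 66 mm from the tip, 19 mm above the table when lying. x axis from foot to ball: up when standing
- finial3: bare-wood finial 114 mm long, 0.12 kg, lying at the start, ball roughly towards the robot; None if absent. From its end: square foot 38 x 38 x 18 mm, round shank 24 mm thick and 60 mm long, ball of 38 mm at the tip. Origin: on the axis, mid-shank, 48 mm from the foot's flat face, 66 mm from the tip, 19 mm above the table when lying. x axis from foot to ball: up when standing
- finial4: bare-wood finial 114 mm long, 0.12 kg, lying at the start, ball roughly towards the robot; None if absent. From its end: square foot 38 x 38 x 18 mm, round shank 24 mm thick and 60 mm long, ball of 38 mm at the tip. Origin: on the axis, mid-shank, 48 mm from the foot's flat face, 66 mm from the tip, 19 mm above the table when lying. x axis from foot to ball: up when standing
- pan: a shallow white plate, not part of the job: leave it where it is. Origin: centre of its underside
- jar: a lidded glass jar, not part of the job: leave it where it is. Origin: centre of its underside
- tin: an aluminium can, not part of the job: leave it where it is. Origin: centre of its underside
- brushpot: a pot of brushes, not part of the job: leave it where it is. Origin: centre of its underside
- carton: an open carton, not part of the job: leave it where it is. Origin: centre of its underside

How it is judged:
By the outcome, as a careful person would: the job done as asked, in the order asked, and still so for the second after the job is handed in, with the robot touching nothing.
Of finial1, finial2, finial3, finial4 only 2 to 3 are there at a start; the rules pass over those that are not, and their reading is None.
At some moment in a run one of block may be knocked a few centimetres aside while the robot is not near it.
Once in a run the grip may slacken for a moment while it holds something.
It also fails if it takes over 210 s, if anything falls off the work surface, if the arm or the gripper's body presses on something with over 40 N, if the wrist force passes 120 N, or if a joint passes its speed limit or range.

## Working session

There is one attempt and no reset: what is moved stays moved. The work goes in short steps, Python scripts to look and compute and a tool call to move; the robot and the scene stay as the last step left them, time stands still between calls to the robot, and variables do not carry over. Pictures are saved under pics/ and viewed, at most 14 in all, crops included, and the job is handed in when it is done.

Besides the shell and the picture viewer there is one more tool, called in YAML: its name, and indented under it one key for each argument. move_arm: Moves the arm, as the interface text tells. Its arguments: {"type":"object","properties":{"jaw":{"type":"array","items":{"type":"number"}},"dp":{"type":"array","items":{"type":"array","items":{"type":"number"}}},"turn":{"type":"array","items":{"type":"array","items":{"type":"number"}}},"force":{"type":"number"}},"required":["jaw","dp","turn"]}

```bash
ls; mkdir -p pics
python3 - <<'E'
from rig import observe, cams
import cv2,numpy as np
for n in ("top","side"):
    im,d=cams.get_image(n); cv2.imwrite(f"pics/{n}0.png",im[:,:,::-1]); np.save(f"pics/{n}0.npy",d)
    c=cams.calibration(n); print(n,c)
s=observe(); print(s)
E
```

```text
pics
top {'vertical_fov': 44.99187778946741, 'cx': 324.68620266006167, 'cy': 249.98806474362698, 'view': array([[-0.00904879, -0.99990936,  0.00996908, -0.01328854],
       [ 0.98800378, -0.00740316,  0.15425217, -0.58742181],
       [-0.15416438,  0.01124529,  0.98798122, -1.54951248],
       [ 0.        ,  0.        ,  0.        ,  1.        ]])}
side {'vertical_fov': 51.746730065849874, 'cx': 326.4024531940048, 'cy': 235.49166330245757, 'view': array([[ 7.87777475e-01,  6.15959075e-01,  1.03375981e-03,
        -4.49521910e-01],
       [-5.77907748e-01,  7.38529116e-01,  3.47271335e-01,
         2.87543676e-01],
       [ 2.13141468e-01, -2.74169953e-01,  9.37764123e-01,
        -1.45604419e+00],
       [ 0.00000000e+00,  0.00000000e+00,  0.00000000e+00,
         1.00000000e+00]])}
{'time_s': 0.1, 'q': array([-8.56735450e+01,  2.18356033e+01,  7.43775434e+01,  8.85478331e-04,
        8.38589154e+01, -1.23341575e+01]), 'qvel': array([ 0.04927137, -0.05258849, -0.15050826, -0.046124  , -0.04536556,
        0.01462635]), 'joint_efforts': array([ 3.77565229e-03, -4.49215937e+01, -2.31657672e+01, -1.40704065e-04,
        3.58655961e-03,  1.19081950e-06]), 'position': array([ 0.15768293, -0.52664493,  0.23080471]), 'tool_rot': array([[ 9.58020300e-01,  2.86700364e-01, -7.95593068e-05],
       [ 2.86700235e-01, -9.58019519e-01,  1.25529551e-03],
       [ 2.83674311e-04, -1.22540825e-03, -9.99999209e-01]]), 'ft_force': array([ 0.51572328, -0.58928452, -0.9716627 ]), 'wrist_torque': array([-0.00020106,  0.00164658,  0.00764706]), 'gripper_force': 0.0, 'grip_width': 0.08561994713695036}
```

View pics/top0.png

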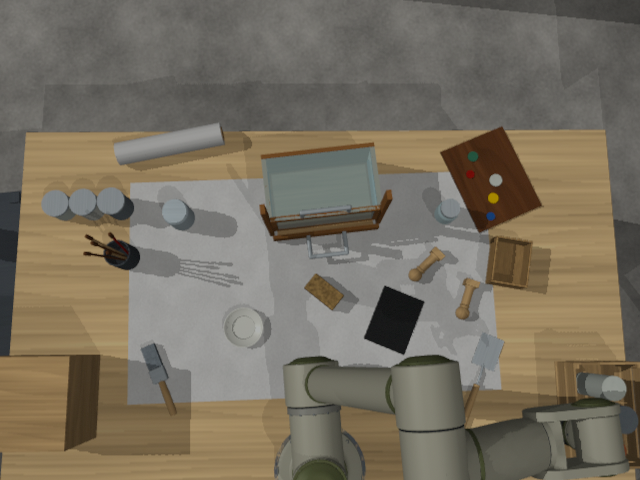

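View pics/side0.png

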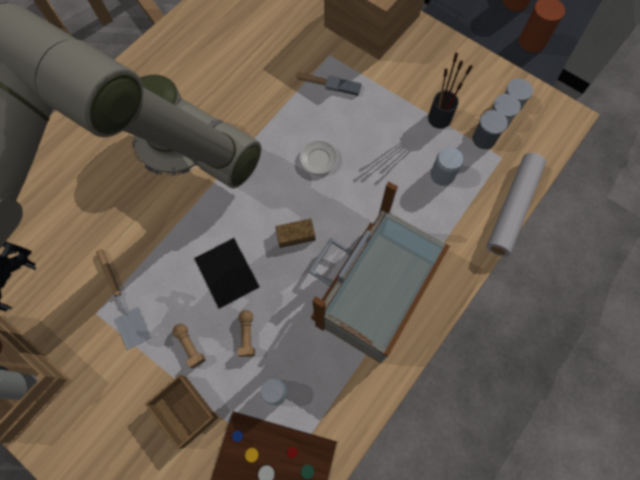

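Top view: block at (324,291), mat at (395,320), case near (322,190), and finials at (427,264) and (467,298), balls toward the robot. The side view agrees; the arm may be hiding something near the lower right.

```bash
cat > h.py <<'E'
import numpy as np, cv2
from rig import observe, cams
def K(n):
    c=cams.calibration(n); return c, 240/np.tan(np.radians(c['vertical_fov'])/2)
def ray(n,u,v):
    c,f=K(n); V=c['view']; R=V[:3,:3]; o=-R.T@V[:3,3]
    d=np.stack([(np.asarray(u)-c['cx'])/f,-(np.asarray(v)-c['cy'])/f,-np.ones_like(u,float)],-1)@R
    return o,d
def at_z(n,u,v,z):
    o,d=ray(n,np.asarray(u,float),np.asarray(v,float)); return o+d*((z-o[2])/d[...,2])[...,None]
def cloud(n,mask,dep):
    v,u=np.nonzero(mask&(dep>0)); o,d=ray(n,u.astype(float),v.astype(float)); return o+d*dep[v,u][:,None]
def proj(n,p):
    c,f=K(n); q=c['view'][:3,:3]@np.asarray(p,float)+c['view'][:3,3]
    return np.array([c['cx']+f*q[0]/-q[2], c['cy']+f*q[1]/q[2]])
def axis(P):
    m=P.mean(0); _,s,vt=np.linalg.svd(P-m,full_matrices=False); return m,vt[0]
def rect(P):
    (c,wh,a)=cv2.minAreaRect((P[:,:2]*1000).astype(np.float32)); return np.round(c,1),np.round(wh,1),round(a,1)
def tcp():
    s=observe(); R=s['tool_rot']; return s,R,s['position']
E
python3 - <<'E'
from h import *
for n in ("top","side"):
    im,d=cams.get_image(n)
    for q in ("block","mat","finial1","case"):
        for r in cams.outline_of(n,q):
            if r['p']<.3: continue
            P=cloud(n,r['mask'],d)
            print(n,q,round(r['p'],2),len(P),np.round(np.median(P,0),4),'z',np.round(np.percentile(P[:,2],[2,50,98]),3),'rect',rect(P))
    for q in ("sash_handle","shelf_handle","shelf_top","block","mat","finial1","case"):
        zs={"sash_handle":.198,"shelf_handle":.045,"shelf_top":.022,"finial1":.019}
        for r in cams.mark_of(n,q)[:4]:
            u=r['location'][0]*640; v=r['location'][1]*480
            print(n,q,round(r['p'],2),np.round([u,v]),np.round(at_z(n,u,v,zs.get(q,0.)),4))
E
```

```text
top block 0.61 690 [ 0.4758 -0.0127  0.0369] z [0.02  0.037 0.045] rect (array([478.2, -14.9]), array([98.7, 56.5]), 51.9)
top block 0.43 1433 [ 0.6408 -0.0196  0.0378] z [-0.002  0.038  0.053] rect (array([617.8, -23.8]), array([ 95.4, 295.4]), 6.1)
top mat 0.78 2457 [ 0.3983 -0.2085  0.0028] z [-0.005  0.003  0.011] rect (array([ 398.9, -208.4]), array([122.9, 160.2]), 66.8)
top finial1 0.71 475 [ 0.4582 -0.4069  0.0295] z [-0.003  0.03   0.041] rect (array([ 454.8, -410.5]), array([ 41.5, 120.9]), 72.1)
top finial1 0.63 391 [ 0.5492 -0.2997  0.0309] z [0.018 0.031 0.042] rect (array([ 548.3, -296.3]), array([ 35.3, 110.3]), 41.4)
top case 0.71 10896 [ 0.7184 -0.0115  0.1562] z [0.001 0.156 0.222] rect (array([737.8, -22.5]), array([334.2, 386. ]), 6.1)
top sash_handle 0.76 [324. 210.] [ 0.664 -0.015  0.198]
top sash_handle 0.64 [123. 254.] [0.556  0.4826 0.198 ]
top shelf_handle 0.91 [326. 256.] [ 0.5718 -0.0211  0.045 ]
top block 0.72 [325. 292.] [ 0.4765 -0.0183  0.    ]
top mat 0.86 [394. 314.] [ 0.4133 -0.2095  0.    ]
top finial1 0.63 [425. 264.] [ 0.5486 -0.2994  0.019 ]
top
[... 563 characters left out ...]
(array([ 548.6, -298.8]), array([ 36.6, 111.4]), 43.2)
side finial1 0.56 623 [ 0.4579 -0.4108  0.0306] z [-0.001  0.031  0.041] rect (array([ 446.8, -412.1]), array([ 45.4, 123.2]), 71.3)
side case 0.73 12043 [ 0.7431 -0.0288  0.158 ] z [0.032 0.158 0.257] rect (array([697.2,  51.6]), array([291.3, 450.1]), 6.3)
side sash_handle 0.74 [353. 252.] [ 0.66  -0.018  0.198]
side shelf_handle 0.7 [318. 254.] [ 0.566  -0.0312  0.045 ]
side block 0.74 [294. 234.] [ 0.4715 -0.0156  0.    ]
side mat 0.9 [222. 270.] [ 0.3842 -0.2123  0.    ]
side finial1 0.96 [187. 347.] [ 0.4569 -0.4154  0.019 ]
side finial1 0.58 [249. 340.] [ 0.5665 -0.3061  0.019 ]
side finial1 0.51 [315. 161.] [0.384  0.1877 0.019 ]
```

move_arm:
  jaw: [8.5, 8.5, 8.5, 8.5, 8.5, 8.5, 8.5, 8.5, 8.5, 8.5, 8.5, 8.5]
  dp:
    - [1.4, -1.2, 0]
    - [2.6, -2.3, 0]
    - [2.6, -2.3, 0]
    - [2.6, -2.3, 0]
    - [2.6, -2.3, 0]
    - [2.6, -2.3, 0]
    - [2.6, -2.3, 0]
    - [2.6, -2.3, 0]
    - [2.6, -2.3, 0]
    - [2.6, -2.3, 0]
    - [2.6, -2.3, 0]
    - [2.6, -2.3, 0]
  turn:
    - [0, 0, 0]
    - [0, 0, 0]
    - [0, 0, 0]
    - [0, 0, 0]
    - [0, 0, 0]
    - [0, 0, 0]
    - [0, 0, 0]
    - [0, 0, 0]
    - [0, 0, 0]
    - [0, 0, 0]
    - [0, 0, 0]
    - [0, 0, 0]

```text
time_s: 2.3
position: [0.3697, -0.1854, 0.2315]
tool_rot: [[0.958, 0.286, 0.0], [0.286, -0.958, -0.0], [0.0, 0.001, -1.0]]
ft_force: [0.1, -0.4, 0.7]
grip_width: 0.0846
gripper_force: 0.0
```

move_arm:
  jaw: [8.5, 8.5, 8.5, 8.5, 8.5, 8.5, 8.5, 8.5, 8.5, 8.5, 8.5, 8.5]
  dp:
    - [2.6, -2.3, 0]
    - [2.6, -2.3, 0]
    - [2.6, -2.3, 0]
    - [2.6, -2.3, 0]
    - [2.6, -2.3, 0]
    - [2.3, -2.0, 0]
    - [0, 0, 0]
    - [0, 0, 0]
    - [0, 0, 0]
    - [0, 0, 0]
    - [0, 0, 0]
    - [0, 0, 0]
  turn:
    - [0, 0, 0]
    - [0, 0, 0]
    - [0, 0, 0]
    - [0, 0, 0]
    - [0, 0, 0]
    - [0, 0, 0]
    - [0, 0, -0.1025]
    - [0, 0, -0.1025]
    - [0, 0, -0.1025]
    - [0, 0, -0.1025]
    - [0, 0, -0.1025]
    - [0, 0, -0.1025]

```text
time_s: 3.3
position: [0.477, -0.0137, 0.2314]
tool_rot: [[0.613, 0.79, 0.0], [0.79, -0.613, -0.0], [0.0, 0.0, -1.0]]
ft_force: [0.2, -0.6, 0.4]
grip_width: 0.0848
gripper_force: 0.0
```

Run:
```python
from h import *
for n in ("top","side"):
    im,d=cams.get_image(n); cv2.imwrite(f"pics/{n}1.png",im[:,:,::-1])
    for q in ("block","finial1"):
        for r in cams.outline_of(n,q):
            P=cloud(n,r['mask'],d)
            if r['p']>.25 and len(P)>20: print(n,q,round(r['p'],2),len(P),np.round(np.median(P,0),4),'rect',rect(P))
```

```text
top block 0.62 153 [ 0.4505 -0.0314  0.037 ] rect (array([452.6, -29.3]), array([42.6, 33.5]), 61.7)
top finial1 0.87 436 [ 0.5492 -0.2985  0.0301] rect (array([ 547.8, -296.5]), array([ 36.7, 115.7]), 43.2)
top finial1 0.62 472 [ 0.4557 -0.4066  0.0292] rect (array([ 457. , -408.5]), array([ 45.1, 123.8]), 65.0)
side block 0.72 844 [ 0.4796 -0.0193  0.037 ] rect (array([472.5, -12.8]), array([104. ,  67.7]), 48.2)
side finial1 0.86 545 [ 0.5527 -0.3026  0.0315] rect (array([ 547.9, -299. ]), array([ 37. , 112.2]), 43.5)
side finial1 0.7 587 [ 0.4596 -0.4104  0.0308] rect (array([ 453.5, -410.7]), array([ 37.4, 110.5]), 71.7)
```

View pics/top1.png

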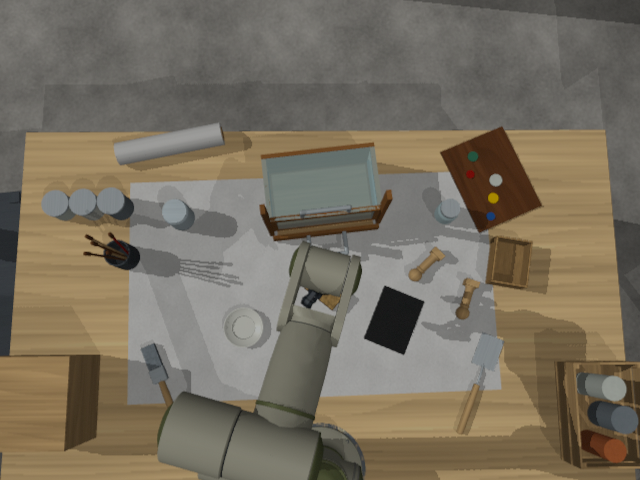

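Only the two finials (427,264) and (466,298) are there; the area uncovered at lower right holds no third. The gripper is over the block.

move_arm:
  jaw: [8.5, 8.5, 8.5, 8.5, 8.5, 8.5, 8.5, 8.5, 8.5, 8.5, 8.5, 8.5]
  dp:
    - [0, -0.1, 1.5]
    - [0, -0.1, 2.3]
    - [0, 0, 2.3]
    - [0, 0, 2.3]
    - [0, 0, 2.3]
    - [0, 0, 2.3]
    - [0, 0, 2.3]
    - [0, 0, 2.3]
    - [0, 0, 2.0]
    - [0, 0, 1.5]
    - [0, 0, 0.8]
    - [0, 0, 0]
  turn:
    - [0, 0, 0]
    - [0, 0, 0]
    - [0, 0, 0]
    - [0, 0, 0]
    - [0, 0, 0]
    - [0, 0, 0]
    - [0, 0, 0]
    - [0, 0, 0]
    - [0, 0, 0]
    - [0, 0, 0]
    - [0, 0, 0]
    - [0, 0, 0]

```text
time_s: 4.6
position: [0.4749, -0.0125, 0.0111]
tool_rot: [[0.618, 0.786, -0.002], [0.786, -0.618, 0.001], [-0.001, -0.002, -1.0]]
ft_force: [0.2, 0.1, -0.3]
grip_width: 0.0851
gripper_force: 0.0
```

move_arm:
  jaw: [3, 3, 3, 3, 3, 3, 3, 3, 3, 3]
  dp:
    - [0, 0, 0]
    - [0, 0, 0]
    - [0, 0, 0]
    - [0, 0, 0]
    - [0, 0, 0]
    - [0, 0, 0]
    - [0, 0, 0]
    - [0, 0, 0]
    - [0, 0, 0]
    - [0, 0, 0]
  turn:
    - [0, 0, 0]
    - [0, 0, 0]
    - [0, 0, 0]
    - [0, 0, 0]
    - [0, 0, 0]
    - [0, 0, 0]
    - [0, 0, 0]
    - [0, 0, 0]
    - [0, 0, 0]
    - [0, 0, 0]
  force: 60

```text
time_s: 5.43
position: [0.4761, -0.0127, 0.0136]
tool_rot: [[0.617, 0.787, 0.002], [0.787, -0.617, -0.001], [0.001, 0.002, -1.0]]
ft_force: [0.1, 0.8, 5.4]
grip_width: 0.0509
gripper_force: 63.3
```

move_arm:
  jaw: [3, 3, 3, 3, 3, 3, 3, 3, 3, 3, 3, 3]
  dp:
    - [0, 0, -1.0]
    - [0, 0, -2.0]
    - [0, 0, -2.0]
    - [0, 0, -2.0]
    - [-1.45, 0.42, 0]
    - [-2.9, 0.84, 0]
    - [-2.9, 0.84, 0]
    - [-2.9, 0.84, 0]
    - [-2.9, 0.84, 0]
    - [-2.9, 0.84, 0]
    - [-2.9, 0.84, 0]
    - [-1.45, 0.42, 0]
  turn:
    - [0, 0, 0]
    - [0, 0, 0]
    - [0, 0, 0]
    - [0, 0, 0]
    - [0, 0, 0]
    - [0, 0, 0]
    - [0, 0, 0]
    - [0, 0, 0]
    - [0, 0, 0]
    - [0, 0, 0]
    - [0, 0, 0]
    - [0, 0, 0]

```text
time_s: 6.43
position: [0.3956, -0.2113, 0.083]
tool_rot: [[0.619, 0.786, 0.001], [0.786, -0.619, -0.002], [-0.001, 0.002, -1.0]]
ft_force: [0.5, -0.3, -0.9]
grip_width: 0.0511
gripper_force: 42.3
```

move_arm:
  jaw: [3, 3, 3, 3, 3, 3, 3, 3, 3, 3, 3, 3]
  dp:
    - [0, 0, 0]
    - [0, 0, 0]
    - [0, 0, 0]
    - [0, 0, 0]
    - [0, 0, 0]
    - [0, 0, 0]
    - [0, 0, 0]
    - [0, 0, 0]
    - [0, 0, 0]
    - [0, 0, 0]
    - [0, 0, 0]
    - [0, 0, 0]
  turn:
    - [0, 0, 0.109]
    - [0, 0, 0.109]
    - [0, 0, 0.109]
    - [0, 0, 0.109]
    - [0, 0, 0.109]
    - [0, 0, 0.109]
    - [0, 0, 0.109]
    - [0, 0, 0.109]
    - [0, 0, 0.109]
    - [0, 0, 0.109]
    - [0, 0, 0.109]
    - [0, 0, 0.109]

```text
time_s: 7.43
position: [0.3965, -0.2086, 0.0829]
tool_rot: [[0.918, -0.397, 0.001], [-0.397, -0.918, -0.001], [0.001, 0.0, -1.0]]
ft_force: [-0.1, 0.4, -1.4]
grip_width: 0.0507
gripper_force: 69.1
```

move_arm:
  jaw: [3, 3, 3, 3, 3, 3, 8.5, 8.5, 8.5, 8.5, 8.5, 8.5]
  dp:
    - [0, 0, 1.5]
    - [0, 0, 2.0]
    - [0, 0, 1.7]
    - [0, 0, 0.8]
    - [0, 0, 0.4]
    - [0, 0, 0]
    - [0, 0, 0]
    - [0, 0, 0]
    - [0, 0, 0]
    - [0, 0, 0]
    - [0, 0, 0]
    - [0, 0, 0]
  turn:
    - [0, 0, 0]
    - [0, 0, 0]
    - [0, 0, 0]
    - [0, 0, 0]
    - [0, 0, 0]
    - [0, 0, 0]
    - [0, 0, 0]
    - [0, 0, 0]
    - [0, 0, 0]
    - [0, 0, 0]
    - [0, 0, 0]
    - [0, 0, 0]

```text
time_s: 8.43
position: [0.3965, -0.2086, 0.0185]
tool_rot: [[0.92, -0.391, 0.0], [-0.391, -0.92, -0.0], [0.0, 0.0, -1.0]]
ft_force: [-0.3, 0.4, -0.6]
grip_width: 0.0848
gripper_force: 0.0
```

move_arm:
  jaw: [8.5, 8.5, 8.5, 8.5, 8.5, 8.5, 8.5, 8.5, 8.5]
  dp:
    - [0, 0, -1.0]
    - [0, 0, -2.0]
    - [0, 0, -3.0]
    - [0, 0, -3.0]
    - [0, 0, -3.0]
    - [0, 0, -3.0]
    - [0, 0, -3.0]
    - [0, 0, -3.0]
    - [0, 0, -2.0]
  turn:
    - [0, 0, 0]
    - [0, 0, 0]
    - [0, 0, 0]
    - [0, 0, 0]
    - [0, 0, 0]
    - [0, 0, 0]
    - [0, 0, 0]
    - [0, 0, 0]
    - [0, 0, 0]

```text
time_s: 9.18
position: [0.3966, -0.2087, 0.2512]
tool_rot: [[0.92, -0.391, 0.002], [-0.391, -0.92, -0.002], [0.003, 0.001, -1.0]]
ft_force: [0.0, -0.6, 0.3]
grip_width: 0.0851
gripper_force: 0.0
```

Run:
```python
from h import *
for n in ("top","side"):
    im,d=cams.get_image(n); cv2.imwrite(f"pics/{n}2.png",im[:,:,::-1])
    o=cams.outline_of(n,"block"); 
    for r in o[:2]:
        P=cloud(n,r['mask'],d)
        if len(P)>20: print(n,round(r['p'],2),len(P),np.round(np.median(P,0),4),'rect',rect(P))
    # bars: points by height near case
    P=cloud(n,np.ones_like(d,bool),d)
    for nm,(x0,x1,y0,y1,z0,z1) in dict(sash=(.6,.72,-.1,.07,.18,.235),pull=(.5,.63,-.1,.05,.03,.06)).items():
        Q=P[(P[:,0]>x0)&(P[:,0]<x1)&(P[:,1]>y0)&(P[:,1]<y1)&(P[:,2]>z0)&(P[:,2]<z1)]
        if len(Q)>10: print(n,nm,len(Q),np.round(np.median(Q,0),4),rect(Q),np.round(np.percentile(Q[:,2],[5,50,95]),3))
    Q=P[(P[:,0]>.6)&(P[:,0]<.95)&(abs(P[:,1])<.25)&(P[:,2]>.15)&(P[:,2]<.166)]
    print(n,'roof',len(Q),rect(Q))
    Q=P[(P[:,0]>.5)&(P[:,0]<.95)&(abs(P[:,1])<.25)&(P[:,2]>.27)&(P[:,2]<.3)]
    print(n,'posts',len(Q),np.round(Q[Q[:,1]>-.02].mean(0),4),np.round(Q[Q[:,1]<-.02].mean(0),4))
    for q,z in (("sash_handle",.198),("shelf_handle",.045)):
        for r in cams.mark_of(n,q)[:1]:
            print(q,round(r['p'],2),np.round(at_z(n,r['location'][0]*640,r['location'][1]*480,z),4))
```

```text
top 0.73 213 [ 0.3756 -0.2065  0.0409] rect (array([ 375.2, -207.7]), array([43.1, 43.2]), 45.7)
top sash 259 [ 0.6658 -0.018   0.2066] (array([666.2, -18. ]), array([ 13.4, 130.9]), 6.4) [0.199 0.207 0.212]
top pull 324 [ 0.582  -0.0217  0.0472] (array([602.5, -18.5]), array([ 66.5, 125.3]), 5.3) [0.04  0.047 0.054]
top roof 7455 (array([749.5,  -9.5]), array([192.5, 312. ]), 6.1)
top posts 137 [0.6476 0.1308 0.2874] [ 0.682  -0.1677  0.2858]
sash_handle 0.79 [ 0.664  -0.0133  0.198 ]
shelf_handle 0.85 [ 0.5833 -0.0332  0.045 ]
side 0.65 803 [ 0.4045 -0.2101  0.0413] rect (array([ 397.3, -208.2]), array([ 52. , 100.6]), 66.6)
side sash 311 [ 0.6667 -0.0257  0.2077] (array([666. , -20.3]), array([ 12.4, 131.3]), 6.3) [0.198 0.208 0.212]
side pull 364 [ 0.5831 -0.0255  0.0479] (array([597.2, -18.7]), array([132. ,  64.3]), 89.8) [0.04  0.048 0.053]
side roof 9715 (array([748.6, -11.5]), array([187.6, 312.5]), 6.4)
side posts 203 [0.6497 0.1283 0.2851] [ 0.6832 -0.1706  0.2871]
sash_handle 0.89 [ 0.6619 -0.022   0.198 ]
shelf_handle 0.78 [ 0.5697 -0.0176  0.045 ]
```

move_arm:
  jaw: [8.5, 8.5, 8.5, 8.5, 8.5, 8.5, 8.5, 8.5, 8.5, 8.5, 8.5, 8.5]
  dp:
    - [0, 0, -1.5]
    - [0, 0, -1.5]
    - [0, 0, 0]
    - [0, 0, 0]
    - [0, 0, 0]
    - [0, 0, 0]
    - [0, 0, 0]
    - [0, 0, 0]
    - [0, 0, 0]
    - [0, 0, 0]
    - [0, 0, 0]
    - [0, 0, 0]
  turn:
    - [0, 0, -0.116]
    - [0, 0, -0.116]
    - [0, 0, -0.116]
    - [0, 0, -0.116]
    - [0, 0, -0.116]
    - [0, 0, -0.116]
    - [0, 0, -0.116]
    - [0, 0, -0.116]
    - [0, 0, -0.116]
    - [0, 0, -0.116]
    - [0, 0, -0.116]
    - [0, 0, -0.116]

```text
time_s: 10.58
position: [0.3963, -0.2085, 0.2775]
tool_rot: [[0.544, 0.839, -0.001], [0.839, -0.544, 0.001], [0.0, -0.002, -1.0]]
ft_force: [0.8, -0.7, -0.6]
grip_width: 0.0852
gripper_force: 0.0
```

move_arm:
  jaw: [8.5, 8.5, 8.5, 8.5, 8.5, 8.5]
  dp:
    - [0, 0, 0]
    - [0, 0, 0]
    - [0, 0, 0]
    - [0, 0, 0]
    - [0, 0, 0]
    - [0, 0, 0]
  turn:
    - [0, 0, -0.116]
    - [0, 0, -0.116]
    - [0, 0, -0.116]
    - [0, 0, -0.116]
    - [0, 0, -0.116]
    - [0, 0, -0.116]

```text
time_s: 11.08
position: [0.3963, -0.2085, 0.2775]
tool_rot: [[-0.12, 0.993, -0.001], [0.993, 0.12, 0.001], [0.001, -0.001, -1.0]]
ft_force: [0.3, -0.4, -0.2]
grip_width: 0.0852
gripper_force: 0.0
```

move_arm:
  jaw: [7, 6, 5, 5, 5, 5, 5, 5, 5, 5, 5, 5]
  dp:
    - [0.8, 1.44, 0]
    - [1.59, 2.89, 0]
    - [1.59, 2.89, 0]
    - [1.59, 2.89, 0]
    - [1.59, 2.89, 0]
    - [1.59, 2.89, 0]
    - [1.59, 2.89, 0]
    - [1.59, 2.89, 0]
    - [1.59, 2.89, 0]
    - [1.59, 2.89, 0]
    - [0.8, 1.44, 0]
    - [0, 0, 0]
  turn:
    - [0, 0, 0]
    - [0, 0, 0]
    - [0, 0, 0]
    - [0, 0, 0]
    - [0, 0, 0]
    - [0, 0, 0]
    - [0, 0, 0]
    - [0, 0, 0]
    - [0, 0, 0]
    - [0, 0, 0]
    - [0, 0, 0]
    - [0, 0, 0]

```text
time_s: 12.08
position: [0.6669, -0.0151, 0.2757]
tool_rot: [[-0.118, 0.993, -0.003], [0.993, 0.118, 0.001], [0.001, -0.003, -1.0]]
ft_force: [-0.3, -1.5, -0.1]
grip_width: 0.0501
gripper_force: 0.0
```

move_arm:
  jaw: [5, 5, 5, 5, 5, 5, 0.5, 0.5, 0.5, 0.5, 0.5, 0.5]
  dp:
    - [-0.2, 0, 1.4]
    - [-0.1, 0, 2.0]
    - [0, 0, 2.0]
    - [0, 0, 2.0]
    - [0, 0, 1.4]
    - [0, 0, 0]
    - [0, 0, 0]
    - [0, 0, 0]
    - [0, 0, 0]
    - [0, 0, 0]
    - [0, 0, 0]
    - [0, 0, 0]
  turn:
    - [0, 0, 0.008]
    - [0, 0, 0]
    - [0, 0, 0]
    - [0, 0, 0]
    - [0, 0, 0]
    - [0, 0, 0]
    - [0, 0, 0]
    - [0, 0, 0]
    - [0, 0, 0]
    - [0, 0, 0]
    - [0, 0, 0]
    - [0, 0, 0]
  force: 60

```text
time_s: 13.08
position: [0.6654, -0.0206, 0.1911]
tool_rot: [[-0.107, 0.994, 0.0], [0.994, 0.107, -0.001], [-0.001, 0.0, -1.0]]
ft_force: [-4.3, -1.6, 1.4]
grip_width: 0.0096
gripper_force: 58.5
```

move_arm:
  jaw: [0.5, 0.5, 0.5, 0.5, 0.5, 0.5, 0.5, 0.5, 0.5, 0.5, 0.5, 0.5]
  dp:
    - [0, 0, -0.6]
    - [0, 0, -1.0]
    - [0, 0, -1.0]
    - [0, 0, -1.0]
    - [0, 0, -1.0]
    - [0, 0, -1.0]
    - [0, 0, -1.0]
    - [0, 0, -1.0]
    - [0, 0, -1.0]
    - [0, 0, -1.0]
    - [0, 0, -1.0]
    - [0, 0, -0.5]
  turn:
    - [0, 0, 0]
    - [0, 0, 0]
    - [0, 0, 0]
    - [0, 0, 0]
    - [0, 0, 0]
    - [0, 0, 0]
    - [0, 0, 0]
    - [0, 0, 0]
    - [0, 0, 0]
    - [0, 0, 0]
    - [0, 0, 0]
    - [0, 0, 0]
  force: 80

```text
time_s: 14.08
position: [0.6653, -0.0206, 0.3032]
tool_rot: [[-0.106, 0.994, 0.001], [0.994, 0.106, -0.001], [-0.001, 0.001, -1.0]]
ft_force: [-1.7, -5.6, -10.8]
grip_width: 0.0091
gripper_force: 78.1
```

move_arm:
  jaw: [0.5, 0.5, 0.5, 0.5]
  dp:
    - [0, 0, -0.3]
    - [0, 0, -0.3]
    - [0, 0, -0.2]
    - [0, 0, 0]
  turn:
    - [0, 0, 0]
    - [0, 0, 0]
    - [0, 0, 0]
    - [0, 0, 0]

```text
time_s: 14.42
position: [0.6652, -0.0206, 0.307]
tool_rot: [[-0.106, 0.994, -0.005], [0.994, 0.106, 0.001], [0.001, -0.005, -1.0]]
ft_force: [2.0, -5.9, -22.0]
grip_width: 0.0089
gripper_force: 80.2
```

move_arm:
  jaw: [0.5, 0.5, 0.5]
  dp:
    - [0, 0, -0.3]
    - [0, 0, -0.2]
    - [0, 0, 0]
  turn:
    - [0, 0, 0]
    - [0, 0, 0]
    - [0, 0, 0]

```text
time_s: 14.67
position: [0.6651, -0.0205, 0.3071]
tool_rot: [[-0.106, 0.994, -0.013], [0.994, 0.106, 0.003], [0.004, -0.012, -1.0]]
ft_force: [5.1, -4.9, -42.5]
grip_width: 0.0087
gripper_force: 78.4
```

```bash
cat > sash.py <<'E'
from h import *
for n in ("top","side"):
    im,d=cams.get_image(n); P=cloud(n,np.ones_like(d,bool),d)
    # project into case frame: origin from handle
    a=np.radians(6.2); ex=np.array([np.cos(a),np.sin(a)]); ey=np.array([-ex[1],ex[0]]); o=np.array([.666,-.019])+.092*ex
    X=(P[:,:2]-o)@ex; Y=(P[:,:2]-o)@ey
    for lo,hi in ((-60,-45),(45,60)):
        m=(abs(X+.092)<.012)&(Y>lo/1e3)&(Y<hi/1e3)&(P[:,2]>.1)
        print(n,'bar',lo,m.sum(),np.round(np.percentile(P[m,2],[5,50,90,97]),3) if m.sum() else '')
    m=(X<-.155)&(X>-.36)&(abs(Y)<.045)&(P[:,2]>.036)&(P[:,2]<.06)
    print(n,'pull X,Y',m.sum(),np.round(np.percentile(X[m],[2,10,50,90]),4) if m.sum() else '',np.round(np.median(Y[m]),3), np.round(np.percentile(P[m,2],[5,50,95]),3))
    cv2.imwrite(f"pics/{n}_sash.png",im[:,:,::-1])
E
python3 sash.py
```

```text
top bar -60 90 [0.602 0.608 0.61  0.611]
top bar 45 186 [0.274 0.603 0.608 0.61 ]
top pull X,Y 33 [-0.1874 -0.1868 -0.1814 -0.1717] -0.038 [0.042 0.049 0.054]
side bar -60 268 [0.159 0.604 0.61  0.612]
side bar 45 139 [0.16  0.606 0.609 0.611]
side pull X,Y 163 [-0.1887 -0.1865 -0.1815 -0.177 ] 0.002 [0.044 0.049 0.054]
```

move_arm:
  jaw: [0.5, 0.5, 4, 4, 4, 4, 4, 4, 4, 4, 4, 4]
  dp:
    - [0, 0, 0.4]
    - [0, 0, 0.4]
    - [0, 0, 0]
    - [0, 0, 0]
    - [0, 0, 0]
    - [0, 0, 0]
    - [0, 0, -1.0]
    - [0, 0, -1.5]
    - [0, 0, -1.5]
    - [0, 0, -1.0]
    - [0, -1.5, 0]
    - [0, -1.5, 0]
  turn:
    - [0, 0, 0]
    - [0, 0, 0]
    - [0, 0, 0]
    - [0, 0, 0]
    - [0, 0, 0]
    - [0, 0, 0]
    - [0, 0, 0]
    - [0, 0, 0]
    - [0, 0, 0]
    - [0, 0, 0]
    - [0, 0, 0]
    - [0, 0, 0]

```text
time_s: 15.77
position: [0.6358, -0.0233, 0.3572]
tool_rot: [[-0.108, 0.994, 0.003], [0.994, 0.108, -0.0], [-0.0, 0.003, -1.0]]
ft_force: [0.4, -0.3, -0.4]
grip_width: 0.0398
gripper_force: 0.0
```

move_arm:
  jaw: [4, 4, 4, 4, 4, 4, 4, 4, 4, 4, 4, 4]
  dp:
    - [0, -2.0, 0]
    - [0, -2.0, 0]
    - [0, -1.8, 0]
    - [0, 0, 2.0]
    - [0, 0, 3.0]
    - [0, 0, 3.0]
    - [0, 0, 3.0]
    - [0, 0, 3.0]
    - [0, 0, 3.0]
    - [0, 0, 3.0]
    - [0, 0, 3.0]
    - [0, 0, 2.0]
  turn:
    - [0, 0, 0]
    - [0, 0, 0]
    - [0, 0, 0]
    - [0, 0, 0]
    - [0, 0, 0]
    - [0, 0, 0]
    - [0, 0, 0]
    - [0, 0, 0]
    - [0, 0, 0]
    - [0, 0, 0]
    - [0, 0, 0]
    - [0, 0, 0]

```text
time_s: 16.77
position: [0.5776, -0.0294, 0.1046]
tool_rot: [[-0.107, 0.994, -0.001], [0.994, 0.107, 0.001], [0.001, -0.001, -1.0]]
ft_force: [-0.5, -0.9, -0.9]
grip_width: 0.0401
gripper_force: 0.0
```

move_arm:
  jaw: [4, 4, 4, 4, 4, 0.5, 0.5, 0.5, 0.5, 0.5]
  dp:
    - [0, 0, 2.0]
    - [0, 0, 2.5]
    - [0, 0, 2.0]
    - [0, 0, 1.1]
    - [0, 0, 0]
    - [0, 0, 0]
    - [0, 0, 0]
    - [0, 0, 0]
    - [0, 0, 0]
    - [0, 0, 0]
  turn:
    - [0, 0, 0]
    - [0, 0, 0]
    - [0, 0, 0]
    - [0, 0, 0]
    - [0, 0, 0]
    - [0, 0, 0]
    - [0, 0, 0]
    - [0, 0, 0]
    - [0, 0, 0]
    - [0, 0, 0]
  force: 60

```text
time_s: 17.6
position: [0.5785, -0.0299, 0.0319]
tool_rot: [[-0.107, 0.994, 0.002], [0.994, 0.107, -0.001], [-0.001, 0.002, -1.0]]
ft_force: [-1.6, -0.9, 6.1]
grip_width: 0.0097
gripper_force: 58.7
```

move_arm:
  jaw: [0.5, 0.5, 0.5, 0.5, 0.5, 0.5, 0.5, 0.5, 0.5, 0.5, 0.5, 0.5]
  dp:
    - [0, -0.7, 0]
    - [0, -1.3, 0]
    - [0, -1.3, 0]
    - [0, -1.3, 0]
    - [0, -1.3, 0]
    - [0, -1.3, 0]
    - [0, -1.3, 0]
    - [0, -1.3, 0]
    - [0, -1.3, 0]
    - [0, -1.3, 0]
    - [0, -1.3, 0]
    - [0, -0.7, 0]
  turn:
    - [0, 0, 0]
    - [0, 0, 0]
    - [0, 0, 0]
    - [0, 0, 0]
    - [0, 0, 0]
    - [0, 0, 0]
    - [0, 0, 0]
    - [0, 0, 0]
    - [0, 0, 0]
    - [0, 0, 0]
    - [0, 0, 0]
    - [0, 0, 0]

```text
time_s: 18.6
position: [0.4356, -0.0459, 0.0319]
tool_rot: [[-0.107, 0.994, 0.006], [0.994, 0.107, -0.002], [-0.003, 0.005, -1.0]]
ft_force: [4.7, 0.0, 7.9]
grip_width: 0.0098
gripper_force: 59.7
```

move_arm:
  jaw: [0.5, 0.5, 0.5]
  dp:
    - [0, -0.3, 0]
    - [0, -0.3, 0]
    - [0, 0, 0]
  turn:
    - [0, 0, 0]
    - [0, 0, 0]
    - [0, 0, 0]

```text
time_s: 18.85
position: [0.4337, -0.0462, 0.032]
tool_rot: [[-0.105, 0.994, 0.014], [0.994, 0.105, -0.002], [-0.003, 0.014, -1.0]]
ft_force: [19.5, 10.3, -2.6]
grip_width: 0.0098
gripper_force: 59.1
```

Run:
```python
from h import *
s=observe(); print(np.round(s['q'],3),s['position'],s['tool_rot'][2])
```

```text
[-21.838  26.637 108.317   0.299  44.281 -28.063] [ 0.43366119 -0.04618875  0.0319749 ] [-0.00301483  0.01351734 -0.99990409]
```

move_arm:
  jaw: [0.5, 0.5, 4, 4, 4, 4, 4, 4, 4, 4, 4, 4]
  dp:
    - [0, 0.3, 0]
    - [0, 0.4, 0]
    - [0, 0, 0]
    - [0, 0, 0]
    - [0, 0, 0]
    - [0, 0, -1.0]
    - [0, 0, -2.0]
    - [0, 0, -2.5]
    - [0, 0, -3.0]
    - [0, 0, -3.0]
    - [0, 0, -3.0]
    - [0, 0, -3.0]
  turn:
    - [0, 0, 0]
    - [0, 0, 0]
    - [0, 0, 0]
    - [0, 0, 0]
    - [0, 0, 0]
    - [0, 0, 0]
    - [0, 0, 0]
    - [0, 0, 0]
    - [0, 0, 0]
    - [0, 0, 0]
    - [0, 0, 0]
    - [0, 0, 0]

```text
time_s: 19.85
position: [0.4352, -0.0448, 0.2068]
tool_rot: [[-0.107, 0.994, -0.0], [0.994, 0.107, 0.0], [0.0, -0.0, -1.0]]
ft_force: [-0.0, -0.3, -1.4]
grip_width: 0.0395
gripper_force: 0.0
```

move_arm:
  jaw: [4, 4, 4, 4, 4, 4, 4, 4, 4, 4, 4, 4]
  dp:
    - [0, 0, -2.5]
    - [0, 0, -1.5]
    - [-1.5, 0, 0]
    - [-3.0, 0, 0]
    - [-3.0, 0, 0]
    - [-3.0, 0, 0]
    - [-3.0, 0, 0]
    - [-3.0, 0, 0]
    - [-2.0, 0, 0]
    - [0, 0, 0]
    - [0, 0, 0]
    - [0, 0, 0]
  turn:
    - [0, 0, 0]
    - [0, 0, 0]
    - [0, 0, 0]
    - [0, 0, 0.119]
    - [0, 0, 0]
    - [0, 0, 0]
    - [0, 0, 0]
    - [0, 0, 0]
    - [0, 0, 0]
    - [0, 0, 0]
    - [0, 0, 0]
    - [0, 0, 0]

```text
time_s: 20.85
position: [0.4387, -0.229, 0.2451]
tool_rot: [[0.012, 1.0, -0.0], [1.0, -0.012, 0.001], [0.001, -0.0, -1.0]]
ft_force: [-0.4, 0.0, 0.5]
grip_width: 0.0399
gripper_force: 0.0
```

```bash
python3 - <<'E'
from h import *
s=observe(); print(np.round(s['q'],3),s['position'],s['tool_rot'][2])
E
python3 sash.py
```

```text
[-4.1306e+01  1.5673e+01  8.1259e+01  1.5000e-02  8.3114e+01 -4.0631e+01] [ 0.43870037 -0.22897958  0.24514657] [ 7.16492846e-04 -4.33913990e-04 -9.99999649e-01]
top bar -60 127 [0.164 0.274 0.323 0.326]
top bar 45 124 [0.165 0.272 0.321 0.326]
top pull X,Y 286 [-0.3262 -0.3246 -0.3149 -0.2526] -0.001 [0.039 0.046 0.053]
side bar -60 111 [0.156 0.271 0.324 0.325]
side bar 45 121 [0.158 0.278 0.324 0.325]
side pull X,Y 317 [-0.3267 -0.324  -0.3018 -0.2516] 0.002 [0.04  0.046 0.053]
```

move_arm:
  jaw: [4, 4, 4, 4, 4, 4, 4, 4, 4, 4, 4, 4]
  dp:
    - [0, 0, 0]
    - [0, 0, 0]
    - [0, 0, 0]
    - [0, 0, 0]
    - [0, 0, 0]
    - [0, 0, 0]
    - [0, 0, 0]
    - [0, 0, 0]
    - [0, 0, 0]
    - [0, 0, 0]
    - [0, 0, 0]
    - [0, 0, 0]
  turn:
    - [0, 0, 0.119]
    - [0, 0, 0.119]
    - [0, 0, 0.119]
    - [0, 0, 0.119]
    - [0, 0, 0.119]
    - [0, 0, 0.119]
    - [0, 0, 0.119]
    - [0, 0, 0.119]
    - [0, 0, 0.119]
    - [0, 0, 0.119]
    - [0, 0, 0.119]
    - [0, 0, 0.119]

```text
time_s: 21.95
position: [0.439, -0.2287, 0.2455]
tool_rot: [[0.992, 0.126, 0.0], [0.126, -0.992, -0.0], [0.0, 0.0, -1.0]]
ft_force: [-0.4, 0.5, -0.1]
grip_width: 0.0402
gripper_force: 0.0
```

move_arm:
  jaw: [5, 5, 5, 5, 5, 5, 5, 5, 5, 5, 5, 5]
  dp:
    - [0, 0, 0]
    - [0, 0, 0]
    - [0, 0, 0]
    - [0, 0, 0]
    - [0, 0, 0]
    - [0, 0, 0]
    - [0, 0, 0]
    - [0, 0, 0]
    - [1.6, -0.4, 0]
    - [3.2, -0.8, 0]
    - [3.2, -0.8, 0]
    - [3.2, -0.8, 0]
  turn:
    - [0, 0, 0.119]
    - [0, 0, 0.119]
    - [0, 0, 0.119]
    - [0, 0, 0.119]
    - [0, 0, 0.119]
    - [0, 0, 0.119]
    - [0, 0, 0.119]
    - [0, 0, 0.119]
    - [0, 0, 0]
    - [0, 0, 0]
    - [0, 0, 0]
    - [0, 0, 0]

```text
time_s: 22.95
position: [0.537, -0.2921, 0.2458]
tool_rot: [[0.682, -0.731, 0.0], [-0.731, -0.682, -0.0], [0.0, -0.0, -1.0]]
ft_force: [0.7, -0.2, 0.7]
grip_width: 0.0497
gripper_force: 0.0
```

move_arm:
  jaw: [5, 5, 5, 5, 5, 5, 5, 5]
  dp:
    - [1.6, -0.4, 0]
    - [0, 0, 2.0]
    - [0, 0, 2.5]
    - [0, 0, 2.0]
    - [0, 0, 0]
    - [0, 0, 0]
    - [0, 0, 0]
    - [0, 0, 0]
  turn:
    - [0, 0, 0]
    - [0, 0, 0]
    - [0, 0, 0]
    - [0, 0, 0]
    - [0, 0.12, 0]
    - [0, 0.12, 0]
    - [0, 0.11, 0]
    - [0, 0, 0]

```text
time_s: 23.62
position: [0.548, -0.2981, 0.1795]
tool_rot: [[0.642, -0.73, 0.235], [-0.686, -0.683, -0.251], [0.344, 0.0, -0.939]]
ft_force: [-0.1, 1.7, 0.1]
grip_width: 0.0501
gripper_force: 0.0
```

Run:
```python
from h import *
s=observe(); print(repr(s['q']),repr(s['position']),repr(s['tool_rot']))
for n in ("top","side"):
    im,d=cams.get_image(n)
    for r in cams.outline_of(n,"finial1"):
        P=cloud(n,r['mask'],d); P=P[(P[:,2]>.01)&(P[:,2]<.045)]
        if r['p']>.25 and len(P)>100:
            c,a=axis(P[:,:2]); print(n,round(r['p'],2),len(P),np.round(np.median(P,0),4),'rect',rect(P),np.round(c,4),np.degrees(np.arctan2(a[1],a[0])).round(1))
```

```text
array([-38.14507264,  24.24910528,  82.27667386,  -3.7357628 ,
        53.64351009, 100.44358755]) array([ 0.54795878, -0.29812594,  0.1794741 ]) array([[ 6.41659938e-01, -7.30175084e-01,  2.34769827e-01],
       [-6.85640901e-01, -6.83260070e-01, -2.51102033e-01],
       [ 3.43757296e-01,  1.54319116e-04, -9.39058517e-01]])
top 0.74 6535 [ 0.5929 -0.0258  0.0214] rect (array([561.7, -30.2]), array([259.1, 311. ]), 6.3) [ 0.5924 -0.0263] 96.7
top 0.56 423 [ 0.4532 -0.4062  0.03  ] rect (array([ 451.3, -406.8]), array([ 39.7, 109.8]), 71.1) [ 0.453  -0.4061] 160.5
side 0.93 571 [ 0.4588 -0.4102  0.0315] rect (array([ 452.8, -409.5]), array([ 37.7, 113.4]), 70.7) [ 0.4583 -0.4104] -19.6
side 0.79 382 [ 0.5633 -0.3144  0.0309] rect (array([ 553.8, -304.3]), array([36. , 96.1]), 43.3) [ 0.5617 -0.3129] -44.1
```

```bash
cat > kin.py <<'E'
import numpy as np
from scipy.spatial.transform import Rotation as Ro
from scipy.optimize import least_squares
S=[([-85.6735,21.8356,74.3775,0,83.859,-12.334],[.15768,-.52664,.23080]),([-21.838,26.637,108.317,.299,44.281,-28.063],[.43366,-.04619,.03197]),
([-41.306,15.673,81.259,.015,83.114,-40.631],[.4387,-.22898,.24515]),([-38.1451,24.2491,82.2767,-3.7358,53.6435,100.4436],[.54796,-.29813,.17947])]
def fk(q,P,C=-90):
    h,L1,L2,e,T,d=P
    A=Ro.from_euler('z',q[0],degrees=True); B=Ro.from_euler('y',q[1],degrees=True); Bc=Ro.from_euler('y',q[1]+q[2],degrees=True)
    W=A*Bc*Ro.from_euler('ZY',[q[3],q[4]],degrees=True)
    p=A.apply([0,d,h])+ (A*B).apply([0,0,L1])+(A*Bc).apply([e,0,L2])+W.apply([0,0,T])
    return p,W*Ro.from_euler('z',q[5]+C,degrees=True)
P=least_squares(lambda P:np.ravel([fk(q,P)[0]-p for q,p in S])/1e-3,[.35,.45,.4,0,.27,.1177]).x
P=np.array(P)
lo=np.array([-178,-50.7,12.7,-81.4,10,-165.2]);hi=np.array([178,133.3,142.1,261.4,163.1,165.2])
def ik(p,R,q0):
    f=lambda q:np.r_[(fk(q,P)[0]-p)*100,(fk(q,P)[1].inv()*Ro.from_matrix(R)).as_rotvec()*20]
    s=least_squares(f,np.clip(q0,lo+.1,hi-.1),bounds=(lo,hi)); return s.x,np.linalg.norm(s.fun)
E
python3 - <<'E'
from kin import *
print(P.round(4),[np.linalg.norm(fk(q,P)[0]-p).round(4) for q,p in S])
R=fk(S[3][0],P)[1].as_matrix(); print(R.round(3))
E
```

```text
[0.1301 0.5371 0.3508 0.103  0.2575 0.1175] [np.float64(0.0), np.float64(0.0), np.float64(0.0), np.float64(0.0)]
[[-0.642  0.73   0.235]
 [ 0.686  0.683 -0.251]
 [-0.344 -0.    -0.939]]
```

```bash
sed -i 's/C=-90/C=90/' kin.py
cat > plan.py <<'E'
from kin import *
def U(a): a=np.radians(a); return np.array([np.cos(a),np.sin(a),0])
up=np.array([0,0,1.])
def grasp(c,az,beta,s,below=.006,fwd=.006):
    f=U(az); b=np.radians(beta); z=f*np.sin(b)-up*np.cos(b); x=s*(f*np.cos(b)+up*np.sin(b)); R=np.c_[x,np.cross(z,x),z]
    O=np.r_[c,.019]+.009*f; G=np.r_[c,.019+below]+fwd*f
    Rf=np.c_[-f,np.cross(up,-f),up]
    return G+.019*z,R,O,Rf
def place(g,xy,a,zf=.022):
    p,R,O,Rf=g; rel=Rf.T@R; rp=Rf.T@(p-O)
    R0=np.c_[up,[0,1,0],[-1,0,0]]; z=(R0@rel)[:,2]; dz=a-np.degrees(np.arctan2(z[1],z[0]))
    Rn=Ro.from_euler('z',dz,degrees=True).as_matrix()@R0
    return np.r_[xy,zf+.048]+Rn@rp, Rn@rel
ex,ey=U(6.2),U(96.2); ST=np.array([.4337,-.0462,0])+.175*ex
def sp(x,y): return (ST+x*ex+y*ey)[:2]
E
python3 - <<'E'
from plan import *
q0=np.array([-38,24,82,-4,54,100.])
for nm,c,az,y in (("A",(.548,-.2975),-46.8,.06),("B",(.453,-.409),-18.9,-.06)):
  for beta in (20,30,40):
    for s in (1,-1):
        g=grasp(c,az,beta,s); q,e=ik(g[0],g[1],np.r_[q0[:5],100 if s>0 else -80])
        print(nm,beta,s,'grasp',q.round(),round(e,2))
        for a in (96.2,60,-84):
            pl=place(g,sp(-.035,y),a)
            best=min((ik(pl[0],pl[1],np.array([-20,40,90,q4,60,q6])) for q4 in (-60,0,60,120,180) for q6 in (-120,-40,40,120)),key=lambda t:t[1]+np.abs(t[0]-q)[3:].sum()*1e-4)
            print('   place',a,best[0].round(),round(best[1],2))
E
```

```text
A 20 1 grasp [-38.  38.  91.  -6.  31. 103.] 0.0
   place 96.2 [-30.  51.  80.  51. 100. 128.] 0.0
   place 60 [-35.  45. 105.  76.  75. 121.] 0.0
   place -84 [ 14.  50.  85. -70.  82.  45.] 0.0
A 20 -1 grasp [-38.  38.  91.  -6.  31. -77.] 0.0
   place 96.2 [-30.  51.  80.  51. 100. -52.] 0.0
   place 60 [-35.  45. 105.  76.  75. -59.] 0.0
   place -84 [  14.   50.   85.  -70.   82. -135.] 0.0
A 30 1 grasp [-38.  38.  97. -17.  16. 114.] 0.0
   place 96.2 [-28.  48.  81.  46.  94. 130.] 0.0
   place 60 [-33.  41. 104.  69.  68. 129.] 0.0
   place -84 [ 12.  46.  85. -63.  75.  40.] 0.0
A 30 -1 grasp [-38.  38.  97. -17.  16. -66.] 0.0
   place 96.2 [-28.  48.  81.  46.  94. -50.] 0.0
   place 60 [-33.  41. 104.  69.  68. -51.] 0.0
   place -84 [  12.   46.   85.  -63.   75. -140.] 0.0
A 40 1 grasp [-36.  39. 101. -67.  10. 165.] 1.24
   place 96.2 [-26.  44.  82.  40.  87. 133.] 0.0
   place 60 [-30.  37. 102.  61.  61. 139.] 0.0
   place -84 [ 10.  43.  86. -55.  69.  33.] 0.0
A 40 -1 grasp [-35.  39. 101. -81.  10.   0.] 1.06
   place 96.2 [-26.  44.  82.  40.  87. -47.] 0.0
   p
[... 615 characters left out ...]
[-43.  44.  93.  60.  76. 133.] 0.0
   place -84 [  0.  45.  89. -71.  66.  39.] 0.0
B 30 -1 grasp [ -60.   37.   98.   42.   28. -165.] 0.42
   place 96.2 [-37.  51.  70.  41. 104. -50.] 0.0
   place 60 [-43.  44.  93.  60.  76. -47.] 0.0
   place -84 [   0.   45.   89.  -71.   66. -141.] 0.0
B 40 1 grasp [-63.  39. 104.  78.  27. -24.] 0.0
   place 96.2 [-35.  48.  72.  35.  97. 131.] 0.0
   place 60 [-40.  40.  92.  53.  70. 140.] 0.0
   place -84 [ -2.  41.  89. -61.  60.  30.] 0.0
B 40 -1 grasp [ -59.   37.   98.   45.   26. -165.] 3.45
   place 96.2 [-35.  48.  72.  35.  97. -49.] 0.0
   place 60 [-40.  40.  92.  53.  70. -40.] 0.0
   place -84 [  -2.   41.   89.  -61.   60. -150.] 0.0
```

```bash
cat >> plan.py <<'E'
def todo(p,R):
    from rig import observe
    s=observe(); Rc=s['tool_rot']; rv=Ro.from_matrix(Rc.T@R).as_rotvec()
    print('dp now-axes cm',(Rc.T@(p-s['position'])*100).round(2),'turn',rv.round(4),'dp target-axes',(R.T@(p-s['position'])*100).round(2),'up in now',Rc[2].round(3),'in tgt',R[2].round(3))
gA=grasp((.548,-.2975),-46.8,20,1); gB=grasp((.453,-.409),-18.9,20,1)
E
python3 -c "
from plan import *
print(gA[0].round(4)); todo(gA[0],gA[1])"
```

```text
[ 0.5566 -0.3066  0.0071]
dp now-axes cm [-5.23 -0.14 16.6 ] turn [ 0.0012 -0.0003 -0.004 ] dp target-axes [-5.22 -0.14 16.6 ] up in now [ 0.342 -0.    -0.94 ] in tgt [ 0.342  0.    -0.94 ]
```

move_arm:
  jaw: [5, 5, 5, 5, 5, 5, 5, 5, 5, 5, 5, 5]
  dp:
    - [-0.52, -0.02, 1.66]
    - [-0.52, -0.02, 1.66]
    - [-0.52, -0.02, 1.66]
    - [-0.52, -0.02, 1.66]
    - [-0.52, -0.02, 1.66]
    - [-0.52, -0.01, 1.66]
    - [-0.52, -0.01, 1.66]
    - [-0.52, -0.01, 1.66]
    - [-0.52, -0.01, 1.66]
    - [-0.26, 0, 0.83]
    - [-0.26, 0, 0.83]
    - [0, 0, 0]
  turn:
    - [0, 0, 0]
    - [0, 0, 0]
    - [0, 0, 0]
    - [0, 0, 0]
    - [0, 0, 0]
    - [0, 0, 0]
    - [0, 0, 0]
    - [0, 0, 0]
    - [0, 0, 0]
    - [0, 0, 0]
    - [0, 0, 0]
    - [0, 0, 0]

```text
time_s: 24.82
position: [0.556, -0.3068, 0.0051]
tool_rot: [[0.64, -0.732, 0.232], [-0.688, -0.681, -0.25], [0.341, 0.0, -0.94]]
ft_force: [0.4, 0.6, 0.0]
grip_width: 0.05
gripper_force: 0.0
```

move_arm:
  jaw: [1.5, 1.5, 1.5, 1.5, 1.5, 1.5, 1.5]
  dp:
    - [0, 0, 0]
    - [0, 0, 0]
    - [0, 0, 0]
    - [0, 0, 0]
    - [0, 0, 0]
    - [0, 0, 0]
    - [0, 0, 0]
  turn:
    - [0, 0, 0]
    - [0, 0, 0]
    - [0, 0, 0]
    - [0, 0, 0]
    - [0, 0, 0]
    - [0, 0, 0]
    - [0, 0, 0]
  force: 70

```text
time_s: 25.4
position: [0.5566, -0.307, 0.0077]
tool_rot: [[0.639, -0.732, 0.235], [-0.687, -0.681, -0.252], [0.345, -0.0, -0.939]]
ft_force: [-1.4, 1.8, 6.7]
grip_width: 0.022
gripper_force: 68.8
```

Run:
```python
from h import *
from plan import *
im,d=cams.get_image("side"); cv2.imwrite("pics/side3.png",cv2.resize(im[260:420,120:330,::-1],None,fx=3,fy=3))
todo(gA[0],gA[1]); pl=place(gA,sp(-.035,.06),96.2); print(pl[0].round(4)); todo(*pl)
```

```text
dp now-axes cm [-0.05 -0.02  0.05] turn [ 0.0012 -0.0032 -0.0041] dp target-axes [-0.05 -0.02  0.05] up in now [ 0.345 -0.    -0.939] in tgt [ 0.342  0.    -0.94 ]
[0.5651 0.0404 0.0665]
dp now-axes cm [-21.29 -24.29 -14.08] turn [ 0.299  -1.5147  0.6446] dp target-axes [-17.3   -4.6   30.35] up in now [ 0.345 -0.    -0.939] in tgt [-0.94   0.    -0.342]
```

View pics/side3.png

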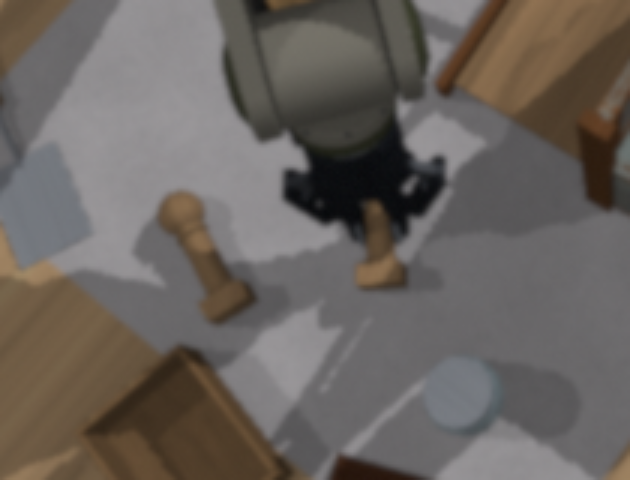

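move_arm:
  jaw: [1.5, 1.5, 1.5, 1.5, 1.5, 1.5, 1.5, 1.5, 1.5, 1.5]
  dp:
    - [0.3, 0, -0.9]
    - [0.7, 0, -1.9]
    - [0.7, 0, -1.9]
    - [0.7, 0, -1.9]
    - [0.7, 0, -1.9]
    - [0.7, 0, -1.9]
    - [0.7, 0, -1.9]
    - [0.7, 0, -1.9]
    - [0.7, 0, -1.9]
    - [0.3, 0, -0.9]
  turn:
    - [0, 0, 0]
    - [0, 0, 0]
    - [0, 0, 0]
    - [0, 0, 0]
    - [0, 0, 0]
    - [0, 0, 0]
    - [0, 0, 0]
    - [0, 0, 0]
    - [0, 0, 0]
    - [0, 0, 0]
  force: 90

```text
time_s: 26.28
position: [0.5564, -0.3068, 0.1907]
tool_rot: [[0.639, -0.732, 0.236], [-0.687, -0.681, -0.253], [0.346, -0.001, -0.938]]
ft_force: [0.7, -0.7, -0.4]
grip_width: 0.0211
gripper_force: 88.4
```

move_arm:
  jaw: [1.5, 1.5, 1.5, 1.5, 1.5, 1.5, 1.5, 1.5, 1.5, 1.5]
  dp:
    - [0, 0, 0]
    - [0, 0, 0]
    - [0, 0, 0]
    - [0, 0, 0]
    - [0, 0, 0]
    - [0, 0, 0]
    - [0, 0, 0]
    - [0, 0, 0]
    - [0, 0, 0]
    - [0, 0, 0]
  turn:
    - [0.0187, -0.0945, 0.0403]
    - [0.0187, -0.0945, 0.0403]
    - [0.0187, -0.0945, 0.0403]
    - [0.0187, -0.0945, 0.0403]
    - [0.0187, -0.0945, 0.0403]
    - [0.0187, -0.0945, 0.0403]
    - [0.0187, -0.0945, 0.0403]
    - [0.0187, -0.0945, 0.0403]
    - [0.0187, -0.0945, 0.0403]
    - [0.0187, -0.0945, 0.0403]

```text
time_s: 27.12
position: [0.556, -0.3067, 0.1875]
tool_rot: [[0.335, -0.936, -0.105], [-0.732, -0.329, 0.597], [-0.593, -0.124, -0.795]]
ft_force: [-0.5, 0.6, -1.7]
grip_width: 0.021
gripper_force: 88.3
```

move_arm:
  jaw: [1.5, 1.5, 1.5, 1.5, 1.5, 1.5, 1.5]
  dp:
    - [0, 0, 0]
    - [0, 0, 0]
    - [0, 0, 0]
    - [0, 0, 0]
    - [0, 0, 0]
    - [0, 0, 0]
    - [0, 0, 0]
  turn:
    - [0.0187, -0.0945, 0.0403]
    - [0.0187, -0.0945, 0.0403]
    - [0.0187, -0.0945, 0.0403]
    - [0.0187, -0.0945, 0.0403]
    - [0.0187, -0.0945, 0.0403]
    - [0.0187, -0.0945, 0.0403]
    - [0, 0, 0]

```text
time_s: 27.7
position: [0.5552, -0.3073, 0.184]
tool_rot: [[0.029, -0.995, -0.101], [-0.333, -0.104, 0.937], [-0.943, 0.006, -0.334]]
ft_force: [0.0, -0.0, -2.5]
grip_width: 0.0208
gripper_force: 88.4
```

```bash
cat > loc.py <<'E'
from plan import *
from h import *
def bank(t,n=("top","side")):
    for c in n:
        im,d=cams.get_image(c); cv2.imwrite(f"pics/{c}_{t}.png",im[:,:,::-1])
E
python3 - <<'E'
from loc import *
pl=place(gA,sp(-.035,.06),96.2); todo(*pl); print(observe()['q'].round(1),observe()['position'],observe()['grip_width'])
bank("A1",("side",))
E
```

```text
dp now-axes cm [-0.46 -4.69 36.41] turn [-0.0013  0.0087 -0.0073] dp target-axes [-0.74 -4.74 36.4 ] up in now [-0.943  0.006 -0.334] in tgt [-0.94   0.    -0.342]
[-51.8  57.9  39.2  49.4 138.7 143.4] [ 0.5552321  -0.30734042  0.18401651] 0.02080960049217118
```

View pics/side_A1.png

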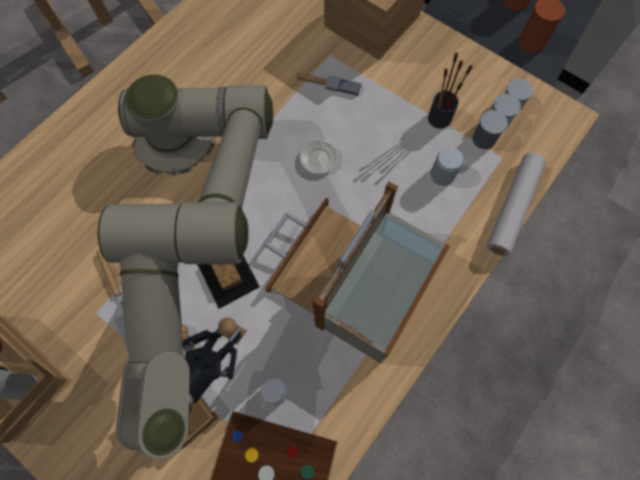

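move_arm:
  jaw: [1.5, 1.5, 1.5, 1.5, 1.5, 1.5, 1.5, 1.5, 1.5, 1.5, 1.5, 1.5]
  dp:
    - [-0.48, -0.19, 1.35]
    - [-0.96, -0.38, 2.7]
    - [-0.96, -0.38, 2.7]
    - [-0.96, -0.38, 2.7]
    - [-0.96, -0.38, 2.7]
    - [-0.96, -0.38, 2.7]
    - [-0.96, -0.38, 2.7]
    - [-0.96, -0.38, 2.7]
    - [-0.96, -0.38, 2.7]
    - [-0.96, -0.38, 2.7]
    - [-0.96, -0.38, 2.7]
    - [-0.96, -0.38, 2.7]
  turn:
    - [0, 0.0087, -0.0073]
    - [0, 0, 0]
    - [0, 0, 0]
    - [0, 0, 0]
    - [0, 0, 0]
    - [0, 0, 0]
    - [0, 0, 0]
    - [0, 0, 0]
    - [0, 0, 0]
    - [0, 0, 0]
    - [0, 0, 0]
    - [0, 0, 0]

```text
time_s: 28.75
position: [0.563, 0.0273, 0.183]
tool_rot: [[0.05, -0.994, -0.102], [-0.353, -0.113, 0.929], [-0.934, -0.011, -0.356]]
ft_force: [0.5, -0.5, -0.8]
grip_width: 0.0209
gripper_force: 88.4
```

move_arm:
  jaw: [1.5, 1.5, 1.5, 1.5, 1.5]
  dp:
    - [-0.48, -0.19, 1.35]
    - [0, 0, 0]
    - [0, 0, 0]
    - [0, 0, 0]
    - [0, 0, 0]
  turn:
    - [0, 0, 0]
    - [0, 0, 0]
    - [0, 0, 0]
    - [0, 0, 0]
    - [0, 0, 0]

```text
time_s: 29.17
position: [0.5639, 0.0389, 0.1821]
tool_rot: [[0.045, -0.994, -0.1], [-0.349, -0.109, 0.931], [-0.936, -0.007, -0.352]]
ft_force: [0.4, 0.5, -0.9]
grip_width: 0.0213
gripper_force: 88.4
```

Run:
```python
from loc import *
pl=place(gA,sp(-.035,.06),96.2); todo(*pl); print(observe()['q'].round(1),observe()['position'],observe()['grip_width'])
# finial axis check: points between expected heights near expected spot
import numpy as np
ctr=observe()['position']-observe()['tool_rot'][:,2]*.019
for n in ("side","top"):
    im,d=cams.get_image(n); cv2.imwrite(f"pics/{n}_A2.png",im[:,:,::-1])
    for r in cams.outline_of(n,"finial1")[:3]:
        P=cloud(n,r['mask'],d); P=P[np.linalg.norm(P[:,:2]-ctr[:2],axis=1)<.06]
        if len(P)>30:
            print(n,round(r['p'],2),len(P))
            for z in np.arange(.12,.27,.015):
                Q=P[abs(P[:,2]-z)<.0075]
                if len(Q)>4: print('  ',round(z,3),len(Q),Q[:,:2].mean(0).round(4))
print(ctr)
```

```text
dp now-axes cm [10.77 -0.05  4.19] turn [-0.0015 -0.011   0.0074] dp target-axes [10.82 -0.13  4.07] up in now [-0.936 -0.007 -0.352] in tgt [-0.94   0.    -0.342]
[-29.7  41.4  77.7  52.9 107.9 137.7] [0.56393881 0.03894836 0.18207768] 0.021342658491210805
side 0.68 315
   0.15 23 [0.5565 0.0105]
   0.165 26 [0.5612 0.0146]
   0.18 13 [0.5661 0.0166]
   0.195 17 [0.569  0.0179]
   0.21 16 [0.5716 0.0181]
   0.225 7 [0.5757 0.0174]
   0.24 111 [0.5698 0.0227]
   0.255 101 [0.5658 0.0264]
top 0.58 190
   0.15 9 [0.559  0.0361]
   0.165 7 [0.5643 0.0258]
   0.24 101 [0.5618 0.0289]
   0.255 72 [0.5651 0.0288]
[0.56582978 0.02126755 0.18877196]
```

View pics/side_A2.png

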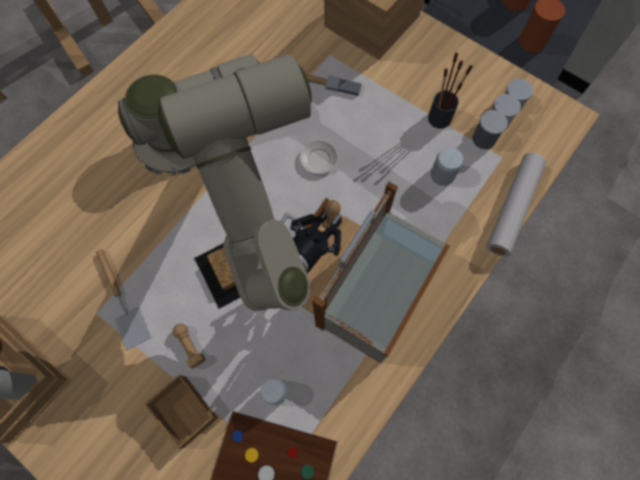

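move_arm:
  jaw: [1.5, 1.5, 1.5, 1.5, 1.5, 1.5, 1.5, 1.5, 1.5, 1.5]
  dp:
    - [0.7, 0, 0.25]
    - [1.4, 0, 0.5]
    - [1.4, 0, 0.5]
    - [1.4, 0, 0.5]
    - [1.4, 0, 0.5]
    - [1.4, 0, 0.5]
    - [1.4, 0, 0.5]
    - [0.7, 0, 0.25]
    - [0.4, 0, 0.15]
    - [0, 0, 0]
  turn:
    - [-0.0015, -0.011, 0.0074]
    - [0, 0, 0]
    - [0, 0, 0]
    - [0, 0, 0]
    - [0, 0, 0]
    - [0, 0, 0]
    - [0, 0, 0]
    - [0, 0, 0]
    - [0, 0, 0]
    - [0, 0, 0]

```text
time_s: 30.2
position: [0.5636, 0.0397, 0.0729]
tool_rot: [[0.035, -0.994, -0.103], [-0.338, -0.109, 0.935], [-0.94, 0.002, -0.34]]
ft_force: [-0.2, -0.1, -0.6]
grip_width: 0.021
gripper_force: 88.4
```

Run:
```python
from loc import *
pl=place(gA,sp(-.035,.06),96.2); todo(*pl); print(observe()['ft_force'])
```

```text
dp now-axes cm [ 0.59 -0.16  0.26] turn [ 0.0015  0.0022 -0.0018] dp target-axes [ 0.59 -0.16  0.26] up in now [-0.94   0.002 -0.34 ] in tgt [-0.94   0.    -0.342]
[-0.15339497 -0.10655568 -0.60790269]
```

move_arm:
  jaw: [1.5, 1.5, 1.5, 1.5, 1.5]
  dp:
    - [0.14, 0, 0.05]
    - [0.14, 0, 0.05]
    - [0.14, 0, 0.05]
    - [0.1, 0, 0.03]
    - [0, 0, 0]
  turn:
    - [0, 0, 0]
    - [0, 0, 0]
    - [0, 0, 0]
    - [0, 0, 0]
    - [0, 0, 0]

```text
time_s: 30.62
position: [0.5636, 0.0396, 0.0683]
tool_rot: [[0.036, -0.994, -0.103], [-0.339, -0.109, 0.935], [-0.94, 0.001, -0.341]]
ft_force: [1.1, -0.1, -1.1]
grip_width: 0.0216
gripper_force: 88.4
```

move_arm:
  jaw: [1.5, 1.5]
  dp:
    - [0.1, 0, 0.03]
    - [0, 0, 0]
  turn:
    - [0, 0, 0]
    - [0, 0, 0]

```text
time_s: 30.78
position: [0.5636, 0.0395, 0.0671]
tool_rot: [[0.036, -0.994, -0.103], [-0.339, -0.109, 0.935], [-0.94, 0.001, -0.341]]
ft_force: [-0.6, 0.3, -1.5]
grip_width: 0.0214
gripper_force: 88.4
```

move_arm:
  jaw: [1.5, 1.5]
  dp:
    - [0.1, 0, 0.03]
    - [0, 0, 0]
  turn:
    - [0, 0, 0]
    - [0, 0, 0]

```text
time_s: 30.95
position: [0.5636, 0.0395, 0.066]
tool_rot: [[0.036, -0.994, -0.103], [-0.339, -0.109, 0.935], [-0.94, 0.001, -0.341]]
ft_force: [-0.5, -0.3, -1.2]
grip_width: 0.0214
gripper_force: 88.4
```

move_arm:
  jaw: [1.5, 1.5]
  dp:
    - [0.09, 0, 0.03]
    - [0, 0, 0]
  turn:
    - [0, 0, 0]
    - [0, 0, 0]

```text
time_s: 31.12
position: [0.5637, 0.0395, 0.0654]
tool_rot: [[0.036, -0.994, -0.103], [-0.338, -0.109, 0.935], [-0.94, 0.001, -0.34]]
ft_force: [-0.4, 0.8, 1.0]
grip_width: 0.021
gripper_force: 88.5
```

move_arm:
  jaw: [1.5, 1.5]
  dp:
    - [0.09, 0, 0.03]
    - [0, 0, 0]
  turn:
    - [0, 0, 0]
    - [0, 0, 0]

```text
time_s: 31.28
position: [0.5637, 0.0395, 0.0653]
tool_rot: [[0.037, -0.994, -0.103], [-0.337, -0.109, 0.935], [-0.941, 0.0, -0.339]]
ft_force: [-0.6, 0.2, 7.2]
grip_width: 0.0216
gripper_force: 88.7
```

move_arm:
  jaw: [2.3, 2.6, 3.0, 3.5, 4.0, 4.5, 5.0, 5.5, 5.5, 5.5]
  dp:
    - [0, 0, 0]
    - [0, 0, 0]
    - [0, 0, 0]
    - [0, 0, 0]
    - [0, 0, 0]
    - [0, 0, 0]
    - [0, 0, 0]
    - [0, 0, 0]
    - [0, 0, 0]
    - [0, 0, 0]
  turn:
    - [0, 0, 0]
    - [0, 0, 0]
    - [0, 0, 0]
    - [0, 0, 0]
    - [0, 0, 0]
    - [0, 0, 0]
    - [0, 0, 0]
    - [0, 0, 0]
    - [0, 0, 0]
    - [0, 0, 0]
  force: 30

```text
time_s: 32.12
position: [0.5636, 0.0394, 0.0642]
tool_rot: [[0.036, -0.994, -0.103], [-0.339, -0.109, 0.935], [-0.94, 0.001, -0.341]]
ft_force: [-0.1, 1.0, 0.2]
grip_width: 0.0549
gripper_force: 0.0
```

move_arm:
  jaw: [5.5, 5.5, 5.5, 5.5, 5.5, 5.5, 5.5, 5.5]
  dp:
    - [0, 0, -0.5]
    - [0, 0, -1.0]
    - [0, 0, -1.5]
    - [0, 0, -2.0]
    - [0, 0, -2.0]
    - [0, 0, -2.0]
    - [0, 0, -2.0]
    - [0, 0, -1.5]
  turn:
    - [0, 0, 0]
    - [0, 0, 0]
    - [0, 0, 0]
    - [0, 0, 0]
    - [0, 0, 0]
    - [0, 0, 0]
    - [0, 0, 0]
    - [0, 0, 0]

```text
time_s: 32.78
position: [0.5767, -0.0799, 0.1076]
tool_rot: [[0.036, -0.994, -0.101], [-0.34, -0.108, 0.934], [-0.94, 0.0, -0.342]]
ft_force: [0.5, -0.3, 1.2]
grip_width: 0.055
gripper_force: 0.0
```

```bash
cat > fin.py <<'E'
from loc import *
def standing(n,r,d):
    P=cloud(n,r['mask'],d); P=P[(P[:,2]<.2)&(P[:,2]>.02)]
    t=P[P[:,2]>.115]; b=P[(P[:,2]<.045)]
    print(n,round(r['p'],2),len(P),'top z',np.percentile(P[:,2],98).round(3) if len(P) else '', 'ball',t[:,:2].mean(0).round(4) if len(t) else '', len(t),'foot',b[:,:2].mean(0).round(4) if len(b) else '',len(b),'local',(((P.mean(0)-ST)@ex).round(3),((P.mean(0)-ST)@ey).round(3)) if len(P) else '')
if __name__=="__main__":
    import sys
    print('target A',sp(-.035,.06).round(4),'B',sp(-.035,-.06).round(4))
    for n in ("top","side"):
        im,d=cams.get_image(n); cv2.imwrite(f"pics/{n}_{sys.argv[1]}.png",im[:,:,::-1])
        for r in cams.outline_of(n,"finial1"):
            if r['p']>.3: standing(n,r,d)
E
python3 fin.py A3; python3 -c "
from rig import observe
print(observe()['q'].round(1))
from plan import *
todo(gB[0]+[0,0,.17],gB[1])"
```

```text
target A [0.5664 0.0286] B [ 0.5794 -0.0907]
top 0.88 409 top z 0.041 ball  0 foot [ 0.4529 -0.406 ] 409 local (np.float64(-0.195), np.float64(-0.36))
top 0.78 241 top z 0.137 ball [0.565  0.0293] 159 foot [0.5543 0.0267] 65 local (np.float64(-0.04), np.float64(0.06))
side 0.91 525 top z 0.041 ball  0 foot [ 0.4578 -0.4104] 525 local (np.float64(-0.19), np.float64(-0.365))
side 0.59 336 top z 0.137 ball [0.569  0.0232] 152 foot [0.571  0.0205] 109 local (np.float64(-0.032), np.float64(0.053))
[-37.8  51.8  68.9  47.2 112.8 132.2]
dp now-axes cm [  4.35  14.73 -32.62] turn [-0.526   1.3874 -1.1292] dp target-axes [ 2.71 35.35 -6.51] up in now [-0.94   0.001 -0.341] in tgt [ 0.342  0.    -0.94 ]
```

View pics/side_A3.png

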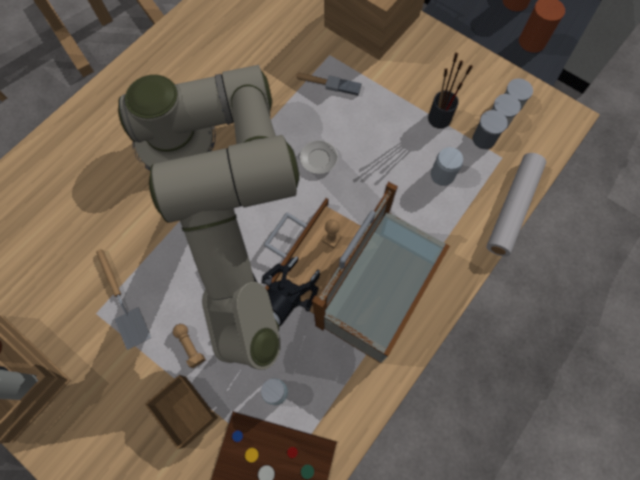

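move_arm:
  jaw: [5.5, 5.5, 5.5, 5.5, 5.5, 5.5, 5.5, 5.5, 5.5, 5.5, 5.5, 5.5]
  dp:
    - [-1.0, 0, -0.36]
    - [-2.0, 0, -0.72]
    - [-2.0, 0, -0.72]
    - [-2.0, 0, -0.72]
    - [-2.0, 0, -0.72]
    - [-1.0, 0, -0.36]
    - [0.5, 0.7, -1.45]
    - [1.05, 1.34, -2.9]
    - [1.05, 1.34, -2.9]
    - [1.05, 1.34, -2.9]
    - [1.05, 1.34, -2.9]
    - [0.5, 0.7, -1.45]
  turn:
    - [0, 0, 0]
    - [0, 0, 0]
    - [0, 0, 0]
    - [0, 0, 0]
    - [0, 0, 0]
    - [0, 0, 0]
    - [0, 0, 0]
    - [0, 0, 0]
    - [0, 0, 0]
    - [0, 0, 0]
    - [0, 0, 0]
    - [0, 0, 0]

```text
time_s: 33.98
position: [0.5247, -0.2411, 0.2126]
tool_rot: [[0.033, -0.994, -0.101], [-0.338, -0.106, 0.935], [-0.941, 0.003, -0.339]]
ft_force: [0.5, -0.4, -0.1]
grip_width: 0.0548
gripper_force: 0.0
```

move_arm:
  jaw: [5.5, 5.5, 5.5, 5.5, 5.5, 5.5, 5.5, 5.5, 5.5, 5.5, 5.5, 5.5]
  dp:
    - [0, 0, 0]
    - [0, 0, 0]
    - [0, 0, 0]
    - [0, 0, 0]
    - [0, 0, 0]
    - [0, 0, 0]
    - [0, 0, 0]
    - [0, 0, 0]
    - [0, 0, 0]
    - [0, 0, 0]
    - [0, 0, 0]
    - [0, 0, 0]
  turn:
    - [-0.0309, 0.0816, -0.0664]
    - [-0.0309, 0.0816, -0.0664]
    - [-0.0309, 0.0816, -0.0664]
    - [-0.0309, 0.0816, -0.0664]
    - [-0.0309, 0.0816, -0.0664]
    - [-0.0309, 0.0816, -0.0664]
    - [-0.0309, 0.0816, -0.0664]
    - [-0.0309, 0.0816, -0.0664]
    - [-0.0309, 0.0816, -0.0664]
    - [-0.0309, 0.0816, -0.0664]
    - [-0.0309, 0.0816, -0.0664]
    - [-0.0309, 0.0816, -0.0664]

```text
time_s: 34.98
position: [0.526, -0.2374, 0.2133]
tool_rot: [[0.813, -0.581, 0.041], [-0.576, -0.791, 0.209], [-0.089, -0.193, -0.977]]
ft_force: [0.1, 0.0, 0.3]
grip_width: 0.0547
gripper_force: 0.0
```

move_arm:
  jaw: [5.5, 5.5, 5.5, 5.5, 5.5, 5.5]
  dp:
    - [0, 0, 0]
    - [0, 0, 0]
    - [0, 0, 0]
    - [0, 0, 0]
    - [0, 0, 0]
    - [0, 0, 0]
  turn:
    - [-0.0309, 0.0816, -0.0664]
    - [-0.0309, 0.0816, -0.0664]
    - [-0.0309, 0.0816, -0.0664]
    - [-0.0309, 0.0816, -0.0664]
    - [-0.0309, 0.0816, -0.0664]
    - [0, 0, 0]

```text
time_s: 35.48
position: [0.5244, -0.2355, 0.2126]
tool_rot: [[0.89, -0.321, 0.323], [-0.301, -0.947, -0.11], [0.341, 0.0, -0.94]]
ft_force: [0.9, 0.0, 0.5]
grip_width: 0.0551
gripper_force: 0.0
```

```bash
python3 -c "
from rig import observe
print(observe()['q'].round(1),observe()['position'])
from plan import *
todo(gB[0]+[0,0,.12],gB[1])"
```

```text
[-39.1  17.3  87.4   8.1  56.8  66.2] [ 0.52435304 -0.23552198  0.21256301]
dp now-axes cm [-2.87 18.72  8.06] turn [-0.0007  0.0007  0.0035] dp target-axes [-2.81 18.72  8.07] up in now [ 0.341  0.    -0.94 ] in tgt [ 0.342  0.    -0.94 ]
```

move_arm:
  jaw: [5.5, 5.5, 5.5, 5.5, 5.5, 5.5, 5, 5, 5]
  dp:
    - [-0.2, 1.2, 0.5]
    - [-0.36, 2.5, 1.08]
    - [-0.36, 2.5, 1.08]
    - [-0.36, 2.5, 1.08]
    - [-0.36, 2.5, 1.08]
    - [-0.36, 2.5, 1.08]
    - [-0.36, 2.5, 1.08]
    - [-0.36, 2.5, 1.08]
    - [0, 0, 0]
  turn:
    - [0, 0, 0]
    - [0, 0, 0]
    - [0, 0, 0]
    - [0, 0, 0]
    - [0, 0, 0]
    - [0, 0, 0]
    - [0, 0, 0]
    - [0, 0, 0]
    - [0, 0, 0]

```text
time_s: 36.23
position: [0.4657, -0.4185, 0.1256]
tool_rot: [[0.889, -0.328, 0.32], [-0.31, -0.945, -0.107], [0.338, -0.004, -0.941]]
ft_force: [-0.8, -0.1, -0.8]
grip_width: 0.0499
gripper_force: 0.0
```

Run:
```python
from loc import *
todo(gB[0],gB[1])
for n in ("side","top"):
    im,d=cams.get_image(n)
    for r in cams.outline_of(n,"finial1"):
        P=cloud(n,r['mask'],d); P=P[(P[:,2]>.01)&(P[:,2]<.045)&(P[:,1]<-.3)]
        if r['p']>.25 and len(P)>100: print(n,len(P),rect(P))
```

```text
dp now-axes cm [-4.25 -0.45 11.06] turn [-0.0022  0.0043 -0.0054] dp target-axes [-4.29 -0.49 11.04] up in now [ 0.338 -0.004 -0.941] in tgt [ 0.342  0.    -0.94 ]
side 400 (array([ 461.8, -413.1]), array([37.6, 93. ]), 71.3)
```

move_arm:
  jaw: [5, 5, 5, 5, 5, 5, 5, 5]
  dp:
    - [-0.6, -0.2, 1.6]
    - [-0.6, -0.2, 1.6]
    - [-0.6, 0, 1.6]
    - [-0.6, 0, 1.6]
    - [-0.6, 0, 1.6]
    - [-0.6, 0, 1.5]
    - [-0.4, 0, 1.05]
    - [-0.2, 0, 0.5]
  turn:
    - [0, 0, 0]
    - [0, 0, 0]
    - [0, 0, 0]
    - [0, 0, 0]
    - [0, 0, 0]
    - [0, 0, 0]
    - [0, 0, 0]
    - [0, 0, 0]

```text
time_s: 37.1
position: [0.4675, -0.4097, 0.0094]
tool_rot: [[0.89, -0.323, 0.323], [-0.304, -0.946, -0.108], [0.341, -0.002, -0.94]]
ft_force: [0.9, -0.6, -0.3]
grip_width: 0.0502
gripper_force: 0.0
```

move_arm:
  jaw: [5, 1.5, 1.5, 1.5, 1.5, 1.5, 1.5, 1.5]
  dp:
    - [0, 0, 0]
    - [0, 0, 0]
    - [0, 0, 0]
    - [0, 0, 0]
    - [0, 0, 0]
    - [0, 0, 0]
    - [0, 0, 0]
    - [0, 0, 0]
  turn:
    - [0, 0, 0]
    - [0, 0, 0]
    - [0, 0, 0]
    - [0, 0, 0]
    - [0, 0, 0]
    - [0, 0, 0]
    - [0, 0, 0]
    - [0, 0, 0]
  force: 90

```text
time_s: 37.77
position: [0.4677, -0.4114, 0.0119]
tool_rot: [[0.888, -0.324, 0.325], [-0.304, -0.946, -0.112], [0.344, 0.001, -0.939]]
ft_force: [-0.7, 1.8, 5.7]
grip_width: 0.0212
gripper_force: 87.6
```

Run:
```python
from loc import *
todo(gB[0],gB[1]); pl=place(gB,sp(-.035,-.06),96.2); print(pl[0].round(4)); todo(*pl)
```

```text
dp now-axes cm [-0.37  0.25  0.37] turn [ 0.0009 -0.0024  0.0002] dp target-axes [-0.37  0.25  0.37] up in now [ 0.344  0.001 -0.939] in tgt [ 0.342  0.    -0.94 ]
[ 0.5781 -0.0789  0.0665]
dp now-axes cm [  1.58 -35.02  -5.27] turn [ 0.526  -1.3878  1.1294] dp target-axes [-16.02 -14.56  28.07] up in now [ 0.344  0.001 -0.939] in tgt [-0.94  -0.    -0.342]
```

move_arm:
  jaw: [4, 5, 5, 5, 5, 5]
  dp:
    - [0, 0, 0]
    - [0, 0, 0]
    - [0, 0, 0]
    - [-0.1, 0.1, 0.3]
    - [-0.1, 0.05, 0.3]
    - [0, 0, 0]
  turn:
    - [0, 0, 0]
    - [0, 0, 0]
    - [0, 0, 0]
    - [0, 0, 0]
    - [0, 0, 0]
    - [0, 0, 0]

```text
time_s: 38.27
position: [0.4667, -0.4121, 0.0032]
tool_rot: [[0.889, -0.324, 0.323], [-0.305, -0.946, -0.109], [0.341, -0.001, -0.94]]
ft_force: [-0.3, 0.2, 0.5]
grip_width: 0.0497
gripper_force: 0.0
```

move_arm:
  jaw: [1.5, 1.5, 1.5, 1.5, 1.5, 1.5, 1.5]
  dp:
    - [0, 0, 0]
    - [0, 0, 0]
    - [0, 0, 0]
    - [0, 0, 0]
    - [0, 0, 0]
    - [0, 0, 0]
    - [0, 0, 0]
  turn:
    - [0, 0, 0]
    - [0, 0, 0]
    - [0, 0, 0]
    - [0, 0, 0]
    - [0, 0, 0]
    - [0, 0, 0]
    - [0, 0, 0]
  force: 90

```text
time_s: 38.85
position: [0.467, -0.4123, 0.0042]
tool_rot: [[0.889, -0.324, 0.324], [-0.304, -0.946, -0.111], [0.342, -0.0, -0.94]]
ft_force: [-1.1, 1.2, 3.1]
grip_width: 0.0217
gripper_force: 87.9
```

Run:
```python
from loc import *
todo(gB[0],gB[1])
```

```text
dp now-axes cm [-0.07  0.14 -0.34] turn [-0.0004 -0.0004 -0.0001] dp target-axes [-0.07  0.14 -0.34] up in now [ 0.342 -0.    -0.94 ] in tgt [ 0.342  0.    -0.94 ]
```

move_arm:
  jaw: [1.5, 1.5, 1.5, 1.5, 1.5, 1.5, 1.5, 1.5, 1.5, 1.5, 1.5]
  dp:
    - [0.3, 0, -0.9]
    - [0.7, 0, -1.9]
    - [0.7, 0, -1.9]
    - [0.7, 0, -1.9]
    - [0.7, 0, -1.9]
    - [0.7, 0, -1.9]
    - [0.7, 0, -1.9]
    - [0.7, 0, -1.9]
    - [0.7, 0, -1.9]
    - [0.7, 0, -1.9]
    - [0.3, 0, -0.9]
  turn:
    - [0, 0, 0]
    - [0, 0, 0]
    - [0, 0, 0]
    - [0, 0, 0]
    - [0, 0, 0]
    - [0, 0, 0]
    - [0, 0, 0]
    - [0, 0, 0]
    - [0, 0, 0]
    - [0, 0, 0]
    - [0, 0, 0]

```text
time_s: 39.77
position: [0.4673, -0.4128, 0.2083]
tool_rot: [[0.888, -0.324, 0.326], [-0.304, -0.946, -0.113], [0.345, 0.002, -0.939]]
ft_force: [-0.7, -1.1, -0.7]
grip_width: 0.0215
gripper_force: 88.0
```

move_arm:
  jaw: [1.5, 1.5, 1.5, 1.5, 1.5, 1.5, 1.5, 1.5, 1.5]
  dp:
    - [0, -1.3, 0]
    - [0, -2.4, 0]
    - [0, -2.4, 0]
    - [0, -2.4, 0]
    - [0, -2.4, 0]
    - [0, -2.4, 0]
    - [0, -2.4, 0]
    - [0, -2.4, 0]
    - [0, -1.3, 0]
  turn:
    - [0, 0, 0]
    - [0, 0, 0]
    - [0, 0, 0]
    - [0, 0, 0]
    - [0, 0, 0]
    - [0, 0, 0]
    - [0, 0, 0]
    - [0, 0, 0]
    - [0, 0, 0]

```text
time_s: 40.52
position: [0.5297, -0.2254, 0.2039]
tool_rot: [[0.89, -0.322, 0.322], [-0.304, -0.947, -0.108], [0.34, -0.002, -0.941]]
ft_force: [0.8, 1.2, -1.5]
grip_width: 0.0217
gripper_force: 88.1
```

move_arm:
  jaw: [1.5, 1.5, 1.5, 1.5, 1.5, 1.5, 1.5, 1.5, 1.5, 1.5, 1.5, 1.5]
  dp:
    - [0, 0, 0]
    - [0, 0, 0]
    - [0, 0, 0]
    - [0, 0, 0]
    - [0, 0, 0]
    - [0, 0, 0]
    - [0, 0, 0]
    - [0, 0, 0]
    - [0, 0, 0]
    - [0, 0, 0]
    - [0, 0, 0]
    - [0, 0, 0]
  turn:
    - [0.0309, -0.0816, 0.0664]
    - [0.0309, -0.0816, 0.0664]
    - [0.0309, -0.0816, 0.0664]
    - [0.0309, -0.0816, 0.0664]
    - [0.0309, -0.0816, 0.0664]
    - [0.0309, -0.0816, 0.0664]
    - [0.0309, -0.0816, 0.0664]
    - [0.0309, -0.0816, 0.0664]
    - [0.0309, -0.0816, 0.0664]
    - [0.0309, -0.0816, 0.0664]
    - [0.0309, -0.0816, 0.0664]
    - [0.0309, -0.0816, 0.0664]

```text
time_s: 41.52
position: [0.5299, -0.2281, 0.2043]
tool_rot: [[0.408, -0.899, -0.161], [-0.592, -0.395, 0.703], [-0.695, -0.191, -0.693]]
ft_force: [0.1, 0.3, -1.5]
grip_width: 0.0214
gripper_force: 88.0
```

move_arm:
  jaw: [1.5, 1.5, 1.5, 1.5, 1.5, 1.5]
  dp:
    - [0, 0, 0]
    - [0, 0, 0]
    - [0, 0, 0]
    - [0, 0, 0]
    - [0, 0, 0]
    - [0, 0, 0]
  turn:
    - [0.0309, -0.0816, 0.0664]
    - [0.0309, -0.0816, 0.0664]
    - [0.0309, -0.0816, 0.0664]
    - [0.0309, -0.0816, 0.0664]
    - [0.0309, -0.0816, 0.0664]
    - [0, 0, 0]

```text
time_s: 42.02
position: [0.5292, -0.2287, 0.2022]
tool_rot: [[0.026, -0.994, -0.102], [-0.331, -0.105, 0.938], [-0.943, 0.009, -0.332]]
ft_force: [-0.3, -0.2, -1.4]
grip_width: 0.0218
gripper_force: 88.0
```

```bash
cat >> plan.py <<'E'
def gB2():
    p,R,O,Rf=gB; return np.array([.467,-.4123,.0042]),R,O,Rf
E
python3 - <<'E'
from loc import *
pl=place(gB2(),sp(-.035,-.06),96.2); print(pl[0].round(4)); todo(*pl); s=observe(); print(s['q'].round(1),s['position'],s['grip_width'])
D=pl[0]-s['position']; print('horiz dp now',(s['tool_rot'].T@[D[0],D[1],0]*100).round(2),'drop',D[2])
bank("B1",("side",))
E
```

```text
[ 0.5792 -0.0759  0.0647]
dp now-axes cm [ 8.03 -6.7  18.39] turn [ 0.0004  0.0105 -0.0096] dp target-axes [ 7.91 -6.61 18.47] up in now [-0.943  0.009 -0.332] in tgt [-0.94  -0.    -0.342]
[-49.5  49.3  56.1  45.2 131.6 137. ] [ 0.5292357  -0.22870448  0.20215092] 0.021796642978746134
horiz dp now [-4.93 -6.57 13.82] drop -0.1374650406327112
```

View pics/side_B1.png

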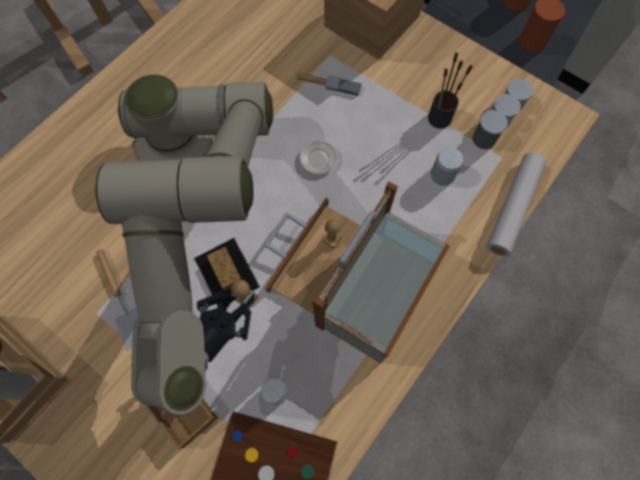

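move_arm:
  jaw: [1.5, 1.5, 1.5, 1.5, 1.5, 1.5, 1.5, 1.5, 1.5, 1.5, 1.5]
  dp:
    - [-0.3, -0.4, 0.85]
    - [-0.62, -0.82, 1.73]
    - [-0.62, -0.82, 1.73]
    - [-0.62, -0.82, 1.73]
    - [-0.62, -0.82, 1.73]
    - [-0.62, -0.82, 1.73]
    - [-0.62, -0.82, 1.73]
    - [-0.62, -0.82, 1.73]
    - [-0.3, -0.4, 0.85]
    - [0, 0, 0]
    - [0, 0, 0]
  turn:
    - [0, 0.0105, -0.0096]
    - [0, 0, 0]
    - [0, 0, 0]
    - [0, 0, 0]
    - [0, 0, 0]
    - [0, 0, 0]
    - [0, 0, 0]
    - [0, 0, 0]
    - [0, 0, 0]
    - [0, 0, 0]
    - [0, 0, 0]

```text
time_s: 42.98
position: [0.5784, -0.0753, 0.2042]
tool_rot: [[0.049, -0.993, -0.103], [-0.349, -0.114, 0.93], [-0.936, -0.009, -0.353]]
ft_force: [-0.7, 0.1, -1.5]
grip_width: 0.0216
gripper_force: 88.0
```

Run:
```python
from loc import *
pl=place(gB2(),sp(-.035,-.06),96.2); todo(*pl); s=observe(); print(s['position'],s['grip_width'])
```

```text
dp now-axes cm [13.08  0.06  4.86] turn [ 0.0025 -0.0112  0.0108] dp target-axes [13.14 -0.07  4.71] up in now [-0.936 -0.009 -0.353] in tgt [-0.94  -0.    -0.342]
[ 0.57843494 -0.07529612  0.20424468] 0.021598941577431186
```

move_arm:
  jaw: [1.5, 1.5, 1.5, 1.5, 1.5, 1.5, 1.5, 1.5, 1.5, 1.5, 1.5, 1.5]
  dp:
    - [0.7, 0, 0.25]
    - [1.5, 0, 0.54]
    - [1.5, 0, 0.54]
    - [1.5, 0, 0.54]
    - [1.5, 0, 0.54]
    - [1.5, 0, 0.54]
    - [1.5, 0, 0.54]
    - [1.5, 0, 0.54]
    - [0.8, 0, 0.29]
    - [0.4, 0, 0.14]
    - [0, 0, 0]
    - [0, 0, 0]
  turn:
    - [0, -0.0112, 0.0108]
    - [0, 0, 0]
    - [0, 0, 0]
    - [0, 0, 0]
    - [0, 0, 0]
    - [0, 0, 0]
    - [0, 0, 0]
    - [0, 0, 0]
    - [0, 0, 0]
    - [0, 0, 0]
    - [0, 0, 0]
    - [0, 0, 0]

```text
time_s: 43.98
position: [0.5785, -0.0763, 0.0723]
tool_rot: [[0.035, -0.994, -0.103], [-0.338, -0.108, 0.935], [-0.94, 0.002, -0.34]]
ft_force: [0.2, 1.0, -0.7]
grip_width: 0.0214
gripper_force: 88.0
```

move_arm:
  jaw: [1.5, 1.5, 1.5, 1.5, 1.5]
  dp:
    - [0.14, 0, 0.05]
    - [0.14, 0, 0.05]
    - [0.1, 0, 0.03]
    - [0.1, 0, 0.03]
    - [0, 0, 0]
  turn:
    - [0, 0, 0]
    - [0, 0, 0]
    - [0, 0, 0]
    - [0, 0, 0]
    - [0, 0, 0]

```text
time_s: 44.4
position: [0.5783, -0.0763, 0.0669]
tool_rot: [[0.035, -0.994, -0.103], [-0.338, -0.108, 0.935], [-0.94, 0.002, -0.34]]
ft_force: [0.3, 0.9, -1.4]
grip_width: 0.0216
gripper_force: 88.0
```

move_arm:
  jaw: [1.5, 1.5, 1.5]
  dp:
    - [0.1, 0, 0.03]
    - [0.1, 0, 0.03]
    - [0, 0, 0]
  turn:
    - [0, 0, 0]
    - [0, 0, 0]
    - [0, 0, 0]

```text
time_s: 44.65
position: [0.5782, -0.0764, 0.0646]
tool_rot: [[0.034, -0.994, -0.103], [-0.338, -0.108, 0.935], [-0.94, 0.003, -0.34]]
ft_force: [-0.8, -1.1, -0.6]
grip_width: 0.0213
gripper_force: 88.0
```

move_arm:
  jaw: [1.5, 1.5]
  dp:
    - [0.08, 0, 0.03]
    - [0, 0, 0]
  turn:
    - [0, 0, 0]
    - [0, 0, 0]

```text
time_s: 44.82
position: [0.5783, -0.0764, 0.0639]
tool_rot: [[0.034, -0.994, -0.103], [-0.338, -0.108, 0.935], [-0.94, 0.003, -0.34]]
ft_force: [0.7, -0.8, -0.8]
grip_width: 0.0215
gripper_force: 88.0
```

move_arm:
  jaw: [1.5, 1.5]
  dp:
    - [0.08, 0, 0.03]
    - [0, 0, 0]
  turn:
    - [0, 0, 0]
    - [0, 0, 0]

```text
time_s: 44.98
position: [0.5783, -0.0764, 0.063]
tool_rot: [[0.035, -0.994, -0.103], [-0.338, -0.108, 0.935], [-0.94, 0.002, -0.34]]
ft_force: [0.5, -0.5, -1.1]
grip_width: 0.0221
gripper_force: 88.0
```

move_arm:
  jaw: [1.5, 1.5]
  dp:
    - [0.06, 0, 0.02]
    - [0, 0, 0]
  turn:
    - [0, 0, 0]
    - [0, 0, 0]

```text
time_s: 45.15
position: [0.5783, -0.0764, 0.0624]
tool_rot: [[0.035, -0.994, -0.103], [-0.338, -0.108, 0.935], [-0.94, 0.002, -0.34]]
ft_force: [0.0, -0.4, -1.1]
grip_width: 0.0213
gripper_force: 88.0
```

move_arm:
  jaw: [1.5, 1.5]
  dp:
    - [0.08, 0, 0.03]
    - [0, 0, 0]
  turn:
    - [0, 0, 0]
    - [0, 0, 0]

```text
time_s: 45.32
position: [0.5783, -0.0764, 0.0624]
tool_rot: [[0.035, -0.994, -0.103], [-0.337, -0.109, 0.935], [-0.941, 0.002, -0.339]]
ft_force: [0.4, 0.1, 4.6]
grip_width: 0.0213
gripper_force: 88.4
```

move_arm:
  jaw: [1.5, 1.5]
  dp:
    - [0.08, 0, 0.03]
    - [0, 0, 0]
  turn:
    - [0, 0, 0]
    - [0, 0, 0]

```text
time_s: 45.48
position: [0.5784, -0.0764, 0.0623]
tool_rot: [[0.036, -0.994, -0.103], [-0.336, -0.109, 0.935], [-0.941, 0.001, -0.338]]
ft_force: [0.4, -0.4, 9.6]
grip_width: 0.0217
gripper_force: 88.5
```

move_arm:
  jaw: [1.5, 1.5]
  dp:
    - [0.08, 0, 0.03]
    - [0, 0, 0]
  turn:
    - [0, 0, 0]
    - [0, 0, 0]

```text
time_s: 45.65
position: [0.5784, -0.0764, 0.0623]
tool_rot: [[0.037, -0.994, -0.103], [-0.335, -0.109, 0.936], [-0.941, -0.0, -0.337]]
ft_force: [-0.1, 0.4, 13.8]
grip_width: 0.0216
gripper_force: 88.7
```

Contact at z 0.0624. Ease off, release and withdraw.

move_arm:
  jaw: [1.5, 1.5, 2.3, 2.6, 3.0, 3.5, 4.0, 4.5, 5.0, 5.5, 5.5, 5.5]
  dp:
    - [-0.16, 0, -0.06]
    - [0, 0, 0]
    - [0, 0, 0]
    - [0, 0, 0]
    - [0, 0, 0]
    - [0, 0, 0]
    - [0, 0, 0]
    - [0, 0, 0]
    - [0, 0, 0]
    - [0, 0, 0]
    - [0, 0, 0]
    - [0, 0, 0]
  turn:
    - [0, 0, 0]
    - [0, 0, 0]
    - [0, 0, 0]
    - [0, 0, 0]
    - [0, 0, 0]
    - [0, 0, 0]
    - [0, 0, 0]
    - [0, 0, 0]
    - [0, 0, 0]
    - [0, 0, 0]
    - [0, 0, 0]
    - [0, 0, 0]
  force: 30

```text
time_s: 46.65
position: [0.5783, -0.0764, 0.0616]
tool_rot: [[0.035, -0.994, -0.103], [-0.338, -0.108, 0.935], [-0.94, 0.002, -0.34]]
ft_force: [-0.5, -0.3, -0.4]
grip_width: 0.055
gripper_force: 0.0
```

move_arm:
  jaw: [5.5, 5.5, 5.5, 5.5, 5.5, 5.5, 5.5, 5.5]
  dp:
    - [0, 0, -0.5]
    - [0, 0, -1.0]
    - [0, 0, -1.5]
    - [0, 0, -2.0]
    - [0, 0, -2.0]
    - [0, 0, -2.0]
    - [0, 0, -2.0]
    - [0, 0, -1.5]
  turn:
    - [0, 0, 0]
    - [0, 0, 0]
    - [0, 0, 0]
    - [0, 0, 0]
    - [0, 0, 0]
    - [0, 0, 0]
    - [0, 0, 0]
    - [0, 0, 0]

```text
time_s: 47.32
position: [0.5911, -0.1957, 0.105]
tool_rot: [[0.035, -0.994, -0.101], [-0.339, -0.107, 0.934], [-0.94, 0.002, -0.341]]
ft_force: [0.0, -0.9, 0.6]
grip_width: 0.0547
gripper_force: 0.0
```

```bash
python3 fin.py B3
python3 - <<'E'
import cv2
a=cv2.imread("pics/side_B3.png")[170:330,240:420]; cv2.imwrite("pics/cB3.png",cv2.resize(a,None,fx=3,fy=3))
from loc import *
a=np.radians(6.2); y=ex; x=np.cross(y,[0,0,-1.]); R=np.c_[x,y,[0,0,-1.]]
hd=np.array([.4337,-.0462,0]); todo(hd+[0,0,.25],R)
for n in ("top","side"):
    im,d=cams.get_image(n)
    for r in cams.outline_of(n,"block")[:1]: print(n,r['p'],rect(cloud(n,r['mask'],d)))
E
```

```text
target A [0.5664 0.0286] B [ 0.5794 -0.0907]
top 0.83 255 top z 0.137 ball [ 0.5802 -0.0896] 160 foot [ 0.5755 -0.0855] 79 local (np.float64(-0.036), np.float64(-0.057))
top 0.66 242 top z 0.136 ball [0.5652 0.0294] 160 foot [0.5544 0.0281] 70 local (np.float64(-0.04), np.float64(0.061))
side 0.79 406 top z 0.136 ball [0.5682 0.0245] 172 foot [0.5687 0.0251] 163 local (np.float64(-0.033), np.float64(0.055))
side 0.75 357 top z 0.136 ball [ 0.5835 -0.0939] 189 foot [ 0.5871 -0.0968] 117 local (np.float64(-0.03), np.float64(-0.065))
side 0.41 341 top z 0.199 ball [ 0.6708 -0.0152] 334 foot [ 0.6255 -0.0628] 6 local (np.float64(0.063), np.float64(0.005))
dp now-axes cm [-19.25  14.08  10.4 ] turn [ 1.804  -0.0032  2.5702] dp target-axes [ 16.33 -14.05 -14.61] up in now [-0.94   0.003 -0.34 ] in tgt [ 0.  0. -1.]
top 0.79 (array([ 386.7, -201.2]), array([51.2, 78.9]), 65.6)
side 0.77 (array([ 429.6, -218.9]), array([ 55.7, 207.8]), 69.2)
```

View pics/cB3.png

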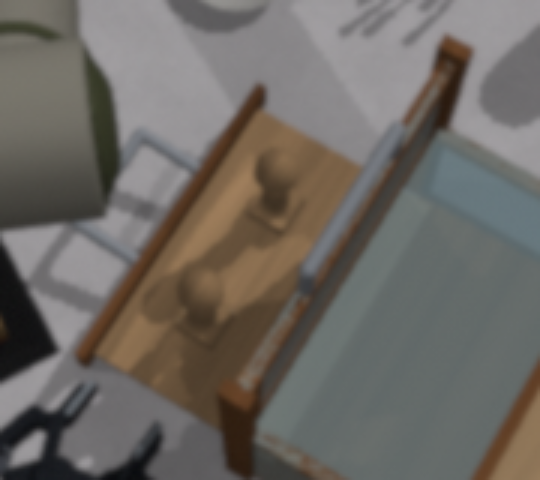

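move_arm:
  jaw: [5.5, 5.5, 5.5, 5.5, 5.5, 5.5, 5.5]
  dp:
    - [-1.2, 0.8, -0.34]
    - [-2.4, 1.65, -0.68]
    - [-2.4, 1.65, -0.68]
    - [-2.4, 1.65, -0.68]
    - [-2.4, 1.65, -0.68]
    - [-2.4, 1.65, -0.68]
    - [-1.2, 0.8, -0.34]
  turn:
    - [0, 0, 0]
    - [0, 0, 0]
    - [0, 0, 0]
    - [0, 0, 0]
    - [0, 0, 0]
    - [0, 0, 0]
    - [0, 0, 0]

```text
time_s: 48.3
position: [0.4913, -0.193, 0.2563]
tool_rot: [[0.037, -0.994, -0.102], [-0.34, -0.109, 0.934], [-0.94, 0.001, -0.342]]
ft_force: [-0.3, 0.4, 1.0]
grip_width: 0.0549
gripper_force: 0.0
```

move_arm:
  jaw: [5, 5, 5, 5, 5, 5, 5, 5, 5, 5, 5, 5]
  dp:
    - [0, 0, 0]
    - [0, 0, 0]
    - [0, 0, 0]
    - [0, 0, 0]
    - [0, 0, 0]
    - [0, 0, 0]
    - [0, 0, 0]
    - [0, 0, 0]
    - [0, 0, 0]
    - [0, 0, 0]
    - [0, 0, 0]
    - [0, 0, 0]
  turn:
    - [0, 0.111, 0]
    - [0, 0.111, 0]
    - [0, 0.111, 0]
    - [0, 0.111, 0]
    - [0, 0.111, 0]
    - [0, 0.111, 0]
    - [0, 0.111, 0]
    - [0, 0.111, 0]
    - [0, 0.111, 0]
    - [0, 0.111, 0]
    - [0, 0.111, 0]
    - [0, 0, 0]

```text
time_s: 49.3
position: [0.4924, -0.1907, 0.2543]
tool_rot: [[0.113, -0.994, -0.001], [-0.994, -0.113, -0.002], [0.002, 0.002, -1.0]]
ft_force: [-0.2, 0.9, -0.3]
grip_width: 0.0501
gripper_force: 0.0
```

move_arm:
  jaw: [5, 5, 5, 5, 5, 5, 5, 5, 5, 5, 5, 5]
  dp:
    - [0, 0, 0]
    - [0, 0, 0]
    - [0, 0, 0]
    - [0, 0, 0]
    - [0, 0, 0]
    - [0, 0, 0]
    - [0, 0, 0]
    - [0, 0, 0]
    - [0, 0, 0]
    - [0, 0, 0]
    - [0, 0, 0]
    - [0, 0, 0]
  turn:
    - [0, 0, -0.12]
    - [0, 0, -0.12]
    - [0, 0, -0.12]
    - [0, 0, -0.12]
    - [0, 0, -0.12]
    - [0, 0, -0.12]
    - [0, 0, -0.12]
    - [0, 0, -0.12]
    - [0, 0, -0.12]
    - [0, 0, -0.12]
    - [0, 0, -0.12]
    - [0, 0, -0.12]

```text
time_s: 50.3
position: [0.4925, -0.1934, 0.2529]
tool_rot: [[1.0, -0.016, -0.004], [-0.016, -1.0, 0.006], [-0.004, -0.006, -1.0]]
ft_force: [0.7, -1.2, -0.0]
grip_width: 0.0497
gripper_force: 0.0
```

move_arm:
  jaw: [4, 4, 4, 4, 4, 4, 4, 4, 4, 4, 4, 4]
  dp:
    - [0, 0, 0]
    - [0, 0, 0]
    - [0, 0, 0]
    - [0, 0, 0]
    - [0, 0, 0]
    - [0, 0, 0]
    - [0, 0, 0]
    - [0, 0, 0]
    - [0, 0, 0]
    - [0, 0, 0]
    - [0, 0, 0]
    - [0, 0, 0]
  turn:
    - [0, 0, -0.12]
    - [0, 0, -0.12]
    - [0, 0, -0.12]
    - [0, 0, -0.12]
    - [0, 0, -0.12]
    - [0, 0, -0.12]
    - [0, 0, -0.12]
    - [0, 0, -0.12]
    - [0, 0, -0.12]
    - [0, 0, -0.12]
    - [0, 0, -0.12]
    - [0, 0, -0.12]

```text
time_s: 51.3
position: [0.4925, -0.1933, 0.2529]
tool_rot: [[0.146, 0.989, -0.004], [0.989, -0.146, 0.006], [0.005, -0.005, -1.0]]
ft_force: [0.2, 0.3, 0.7]
grip_width: 0.0399
gripper_force: 0.0
```

```bash
cat >> plan.py <<'E'
RV=np.c_[np.cross(ex,[0,0,-1.]),ex,[0,0,-1.]]; HD=np.array([.4337,-.0462,0])
E
python3 -c "
from plan import *; from rig import observe
todo(HD+[0,0,.032],RV); print(observe()['q'].round(1),observe()['position'])"
```

```text
dp now-axes cm [13.58 -7.86 22.2 ] turn [-0.0042 -0.0059 -0.2552] dp target-axes [15.26 -4.26 22.09] up in now [ 0.005 -0.005 -1.   ] in tgt [ 0.  0. -1.]
[-34.3  19.   75.1   0.2  86.3 -25.9] [ 0.49251538 -0.19332824  0.25290538]
```

move_arm:
  jaw: [4, 4, 4, 4, 4, 4, 4, 4, 4, 4]
  dp:
    - [0, 0, 0]
    - [0, 0, 0]
    - [0, 0, 0]
    - [2.5, -0.7, 0]
    - [2.5, -0.7, 0]
    - [2.5, -0.7, 0]
    - [2.5, -0.7, 0]
    - [2.5, -0.7, 0]
    - [2.7, -0.7, 0]
    - [0, 0, 0]
  turn:
    - [-0.0014, -0.002, -0.085]
    - [-0.0014, -0.002, -0.085]
    - [-0.0014, -0.002, -0.085]
    - [0, 0, 0]
    - [0, 0, 0]
    - [0, 0, 0]
    - [0, 0, 0]
    - [0, 0, 0]
    - [0, 0, 0]
    - [0, 0, 0]

```text
time_s: 52.13
position: [0.4336, -0.043, 0.2529]
tool_rot: [[-0.105, 0.995, -0.001], [0.995, 0.105, 0.0], [0.0, -0.001, -1.0]]
ft_force: [0.8, -0.1, 0.2]
grip_width: 0.0399
gripper_force: 0.0
```

move_arm:
  jaw: [4, 4, 4, 4, 4, 4, 4, 4, 4, 4]
  dp:
    - [0, 0, 1.5]
    - [0, 0, 2.5]
    - [0, 0, 2.5]
    - [0, 0, 2.5]
    - [0, 0, 2.5]
    - [0, 0, 2.5]
    - [0, 0, 2.5]
    - [0, 0, 0]
    - [0, 0, 0]
    - [0, 0, 0]
  turn:
    - [0, 0, 0]
    - [0, 0, 0]
    - [0, 0, 0]
    - [0, 0, 0]
    - [0, 0, 0]
    - [0, 0, 0]
    - [0, 0, 0]
    - [0, 0, 0]
    - [0, 0, 0]
    - [0, 0, 0]

```text
time_s: 52.97
position: [0.4361, -0.0474, 0.089]
tool_rot: [[-0.101, 0.995, 0.002], [0.995, 0.101, -0.003], [-0.003, 0.002, -1.0]]
ft_force: [-0.2, 0.1, 0.1]
grip_width: 0.0398
gripper_force: 0.0
```

```bash
python3 -c "
from plan import *; from rig import observe
todo(HD+[0,0,.030],RV)"
```

```text
dp now-axes cm [ 0.16 -0.24  5.89] turn [ 0.0018  0.0034 -0.0067] dp target-axes [ 0.14 -0.23  5.9 ] up in now [-0.003  0.002 -1.   ] in tgt [ 0.  0. -1.]
```

move_arm:
  jaw: [4, 4, 4, 4, 4, 4, 3.5, 3, 2.5, 2.2, 1.9, 1.7]
  dp:
    - [0.1, -0.1, 1.2]
    - [0, -0.05, 1.8]
    - [0, 0, 1.6]
    - [0, 0, 1.2]
    - [0, 0, 0]
    - [0, 0, 0]
    - [0, 0, 0]
    - [0, 0, 0]
    - [0, 0, 0]
    - [0, 0, 0]
    - [0, 0, 0]
    - [0, 0, 0]
  turn:
    - [0, 0, -0.006]
    - [0, 0, 0]
    - [0, 0, 0]
    - [0, 0, 0]
    - [0, 0, 0]
    - [0, 0, 0]
    - [0, 0, 0]
    - [0, 0, 0]
    - [0, 0, 0]
    - [0, 0, 0]
    - [0, 0, 0]
    - [0, 0, 0]

```text
time_s: 53.97
position: [0.4343, -0.0464, 0.0304]
tool_rot: [[-0.108, 0.994, 0.003], [0.994, 0.108, -0.004], [-0.004, 0.002, -1.0]]
ft_force: [1.0, -0.2, 0.5]
grip_width: 0.0168
gripper_force: 0.7
```

move_arm:
  jaw: [1.5, 1.4, 1.3, 1.2, 1.1, 1.0, 0.9, 0.8, 0.7, 0.5, 0.5, 0.5]
  dp:
    - [0, 0, 0]
    - [0, 0, 0]
    - [0, 0, 0]
    - [0, 0, 0]
    - [0, 0, 0]
    - [0, 0, 0]
    - [0, 0, 0]
    - [0, 0, 0]
    - [0, 0, 0]
    - [0, 0, 0]
    - [0, 0, 0]
    - [0, 0, 0]
  turn:
    - [0, 0, 0]
    - [0, 0, 0]
    - [0, 0, 0]
    - [0, 0, 0]
    - [0, 0, 0]
    - [0, 0, 0]
    - [0, 0, 0]
    - [0, 0, 0]
    - [0, 0, 0]
    - [0, 0, 0]
    - [0, 0, 0]
    - [0, 0, 0]
  force: 50

```text
time_s: 54.97
position: [0.4343, -0.0466, 0.0304]
tool_rot: [[-0.108, 0.994, 0.003], [0.994, 0.108, -0.004], [-0.004, 0.002, -1.0]]
ft_force: [3.2, 0.9, 5.9]
grip_width: 0.0101
gripper_force: 48.7
```

move_arm:
  jaw: [0.5, 0.5, 0.5, 0.5, 0.5, 0.5, 0.5, 0.5, 0.5, 0.5, 0.5, 0.5]
  dp:
    - [0, 0.1, 0]
    - [0, 0.2, 0]
    - [0, 0.3, 0]
    - [0, 0.4, 0]
    - [0, 0.5, 0]
    - [0, 0.5, 0]
    - [0, 0.5, 0]
    - [0, 0.5, 0]
    - [0, 0.5, 0]
    - [0, 0.5, 0]
    - [0, 0.5, 0]
    - [0, 0.5, 0]
  turn:
    - [0, 0, 0]
    - [0, 0, 0]
    - [0, 0, 0]
    - [0, 0, 0]
    - [0, 0, 0]
    - [0, 0, 0]
    - [0, 0, 0]
    - [0, 0, 0]
    - [0, 0, 0]
    - [0, 0, 0]
    - [0, 0, 0]
    - [0, 0, 0]

```text
time_s: 55.97
position: [0.4826, -0.0411, 0.0304]
tool_rot: [[-0.108, 0.994, -0.001], [0.994, 0.108, -0.004], [-0.004, -0.002, -1.0]]
ft_force: [-3.7, -2.3, 10.8]
grip_width: 0.0099
gripper_force: 49.2
```

move_arm:
  jaw: [0.5, 0.5, 0.5, 0.5, 0.5, 0.5, 0.5, 0.5, 0.5, 0.5, 0.5, 0.5]
  dp:
    - [0, 0.5, 0]
    - [0, 0.5, 0]
    - [0, 0.5, 0]
    - [0, 0.5, 0]
    - [0, 0.5, 0]
    - [0, 0.5, 0]
    - [0, 0.5, 0]
    - [0, 0.5, 0]
    - [0, 0.4, 0]
    - [0, 0.3, 0]
    - [0, 0.2, 0]
    - [0, 0.1, 0]
  turn:
    - [0, 0, 0]
    - [0, 0, 0]
    - [0, 0, 0]
    - [0, 0, 0]
    - [0, 0, 0]
    - [0, 0, 0]
    - [0, 0, 0]
    - [0, 0, 0]
    - [0, 0, 0]
    - [0, 0, 0]
    - [0, 0, 0]
    - [0, 0, 0]

```text
time_s: 56.97
position: [0.5324, -0.0356, 0.0304]
tool_rot: [[-0.108, 0.994, -0.001], [0.994, 0.108, -0.004], [-0.003, -0.002, -1.0]]
ft_force: [-2.4, -0.1, 9.6]
grip_width: 0.0102
gripper_force: 49.0
```

Run:
```python
from plan import *; from rig import observe,cams
todo(HD+.15*ex+[0,0,.030],RV)
import cv2; im,d=cams.get_image("side"); cv2.imwrite("pics/cC.png",cv2.resize(im[170:330,240:420,::-1],None,fx=3,fy=3))
```

```text
dp now-axes cm [0.01 5.08 0.03] turn [-0.0015  0.0035  0.0002] dp target-axes [0.01 5.08 0.04] up in now [-0.003 -0.002 -1.   ] in tgt [ 0.  0. -1.]
```

View pics/cC.png

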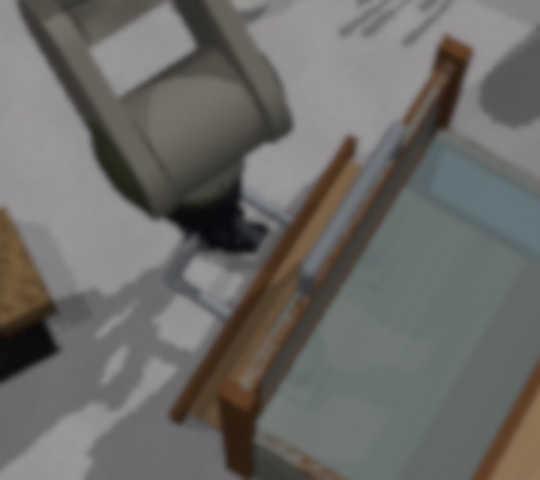

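move_arm:
  jaw: [0.5, 0.5, 0.5, 0.5, 0.5, 0.5, 0.5, 0.5, 0.5, 0.5, 0.5, 0.5]
  dp:
    - [0, 0.1, 0]
    - [0, 0.2, 0]
    - [0, 0.3, 0]
    - [0, 0.4, 0]
    - [0, 0.5, 0]
    - [0, 0.5, 0]
    - [0, 0.5, 0]
    - [0, 0.5, 0]
    - [0, 0.5, 0]
    - [0, 0.4, 0]
    - [0, 0.3, 0]
    - [0, 0.2, 0]
  turn:
    - [0, 0, 0]
    - [0, 0, 0]
    - [0, 0, 0]
    - [0, 0, 0]
    - [0, 0, 0]
    - [0, 0, 0]
    - [0, 0, 0]
    - [0, 0, 0]
    - [0, 0, 0]
    - [0, 0, 0]
    - [0, 0, 0]
    - [0, 0, 0]

```text
time_s: 58.02
position: [0.5761, -0.0307, 0.0304]
tool_rot: [[-0.108, 0.994, -0.001], [0.994, 0.108, -0.003], [-0.003, -0.002, -1.0]]
ft_force: [-4.0, 0.2, 9.0]
grip_width: 0.0099
gripper_force: 49.0
```

move_arm:
  jaw: [0.5, 0.5, 0.5, 0.5, 0.5, 0.5]
  dp:
    - [0, 0.1, 0]
    - [0, 0.1, 0]
    - [0, 0.1, 0]
    - [0, 0.1, 0]
    - [0, 0.1, 0]
    - [0, 0.1, 0]
  turn:
    - [0, 0, 0]
    - [0, 0, 0]
    - [0, 0, 0]
    - [0, 0, 0]
    - [0, 0, 0]
    - [0, 0, 0]

```text
time_s: 58.52
position: [0.5818, -0.0301, 0.0304]
tool_rot: [[-0.108, 0.994, -0.002], [0.994, 0.108, -0.003], [-0.003, -0.002, -1.0]]
ft_force: [-4.3, 0.3, 9.2]
grip_width: 0.0102
gripper_force: 49.0
```

move_arm:
  jaw: [0.5, 0.5, 0.5, 0.5, 0.5]
  dp:
    - [0, 0.1, 0]
    - [0, 0.1, 0]
    - [0, 0.1, 0]
    - [0, 0.1, 0]
    - [0, 0, 0]
  turn:
    - [0, 0, 0]
    - [0, 0, 0]
    - [0, 0, 0]
    - [0, 0, 0]
    - [0, 0, 0]

```text
time_s: 58.93
position: [0.5829, -0.0299, 0.0303]
tool_rot: [[-0.109, 0.994, -0.009], [0.994, 0.109, -0.004], [-0.003, -0.009, -1.0]]
ft_force: [-17.1, -3.9, 17.3]
grip_width: 0.0101
gripper_force: 50.0
```

move_arm:
  jaw: [0.5, 0.5, 1.2, 1.5, 2, 3, 4, 4, 4, 4]
  dp:
    - [0, -0.15, 0]
    - [0, -0.15, 0]
    - [0, 0, 0]
    - [0, 0, 0]
    - [0, 0, 0]
    - [0, 0, 0]
    - [0, 0, 0]
    - [0, 0, 0]
    - [0, 0, 0]
    - [0, 0, 0]
  turn:
    - [0, 0, 0]
    - [0, 0, 0]
    - [0, 0, 0]
    - [0, 0, 0]
    - [0, 0, 0]
    - [0, 0, 0]
    - [0, 0, 0]
    - [0, 0, 0]
    - [0, 0, 0]
    - [0, 0, 0]

```text
time_s: 59.77
position: [0.584, -0.0301, 0.0302]
tool_rot: [[-0.108, 0.994, 0.001], [0.994, 0.108, -0.003], [-0.004, 0.001, -1.0]]
ft_force: [1.0, -0.3, -0.3]
grip_width: 0.0399
gripper_force: 0.0
```

move_arm:
  jaw: [4, 4, 4, 4, 4, 4, 4, 4, 4, 4, 4, 4]
  dp:
    - [0, 0, -1.0]
    - [0, 0, -2.0]
    - [0, 0, -3.0]
    - [0, 0, -3.5]
    - [0, 0, -3.5]
    - [0, 0, -3.5]
    - [0, 0, -3.5]
    - [0, 0, -3.5]
    - [0, 0, -3.5]
    - [0, 0, -3.5]
    - [0, 0, -3.0]
    - [0, 0, 0]
  turn:
    - [0, 0, 0]
    - [0, 0, 0]
    - [0, 0, 0]
    - [0, 0, 0]
    - [0, 0, 0]
    - [0, 0, 0]
    - [0, 0, 0]
    - [0, 0, 0]
    - [0, 0, 0]
    - [0, 0, 0]
    - [0, 0, 0]
    - [0, 0, 0]

```text
time_s: 60.77
position: [0.5839, -0.0289, 0.3726]
tool_rot: [[-0.108, 0.994, 0.013], [0.994, 0.108, -0.006], [-0.008, 0.012, -1.0]]
ft_force: [0.6, -0.2, 0.5]
grip_width: 0.04
gripper_force: 0.0
```

```bash
python3 sash.py
python3 - <<'E'
from loc import *
for n in ("top","side"):
    im,d=cams.get_image(n)
    cv2.imwrite(f"pics/{n}_D.png",cv2.resize(im[:,:,::-1],None,fx=1.25,fy=1.25))
    for q in ("block","mat","finial1"):
        for r in cams.outline_of(n,q)[:3]:
            P=cloud(n,r['mask'],d)
            if r['p']>.3 and len(P)>20: print(n,q,round(r['p'],2),len(P),np.round(np.median(P,0),3),rect(P[P[:,2]<.055]) if (P[:,2]<.055).sum()>9 else '')
todo(np.array([.6654,-.0206,.307]),RV)
E
```

```text
top bar -60 0 
top bar 45 0 
top pull X,Y 21 [-0.1801 -0.1795 -0.1743 -0.1682] -0.04 [0.041 0.046 0.052]
side bar -60 109 [0.157 0.277 0.324 0.326]
side bar 45 114 [0.157 0.279 0.324 0.325]
side pull X,Y 161 [-0.1807 -0.1793 -0.1742 -0.1695] 0.001 [0.045 0.05  0.054]
top block 0.6 759 [ 0.411 -0.161  0.04 ] (array([ 412.9, -162.5]), array([ 59.3, 102.8]), 68.0)
top mat 0.81 1951 [ 0.392 -0.22   0.003] (array([ 398.4, -208.6]), array([122.8, 161.5]), 67.2)
side block 0.7 781 [ 0.421 -0.166  0.042] (array([ 413.4, -162.7]), array([ 52.4, 105.9]), 66.1)
side mat 0.83 2114 [ 0.399 -0.223  0.004] (array([ 397.1, -209. ]), array([122.8, 165.7]), 67.8)
dp now-axes cm [-0.04  8.23  5.77] turn [-0.0001  0.0032 -0.0002] dp target-axes [-0.06  8.23  5.77] up in now [-0.003 -0.    -1.   ] in tgt [ 0.  0. -1.]
```

View pics/side_D.png

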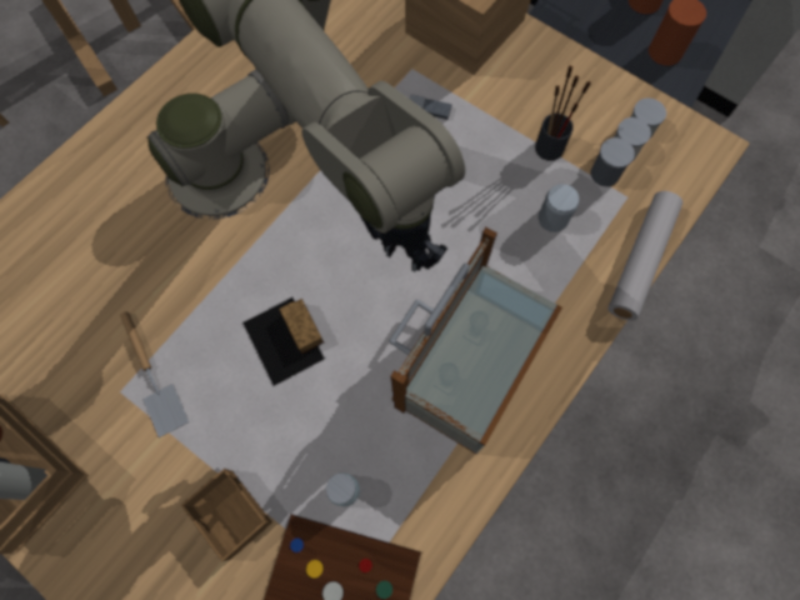

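move_arm:
  jaw: [4, 4, 4, 4, 4, 4, 4, 4, 4, 4]
  dp:
    - [0, 1.4, 0]
    - [0, 2.0, 0]
    - [0, 2.0, 0]
    - [0, 1.9, 0]
    - [0, 0.9, 0]
    - [0, 0, 1.5]
    - [0, 0, 1.8]
    - [0, 0, 1.5]
    - [0, 0, 1.0]
    - [0, 0, 0]
  turn:
    - [0, 0, 0]
    - [0, 0, 0]
    - [0, 0, 0]
    - [0, 0, 0]
    - [0, 0, 0]
    - [0, 0, 0]
    - [0, 0, 0]
    - [0, 0, 0]
    - [0, 0, 0]
    - [0, 0, 0]

```text
time_s: 62.1
position: [0.6646, -0.0202, 0.3046]
tool_rot: [[-0.108, 0.994, -0.004], [0.994, 0.108, -0.002], [-0.002, -0.004, -1.0]]
ft_force: [-0.3, -0.3, -0.5]
grip_width: 0.0402
gripper_force: 0.0
```

move_arm:
  jaw: [3, 2, 1.5, 1, 0.5, 0.5, 0.5, 0.5]
  dp:
    - [0, 0, 0]
    - [0, 0, 0]
    - [0, 0, 0]
    - [0, 0, 0]
    - [0, 0, 0]
    - [0, 0, 0]
    - [0, 0, 0]
    - [0, 0, 0]
  turn:
    - [0, 0, 0]
    - [0, 0, 0]
    - [0, 0, 0]
    - [0, 0, 0]
    - [0, 0, 0]
    - [0, 0, 0]
    - [0, 0, 0]
    - [0, 0, 0]
  force: 60

```text
time_s: 62.77
position: [0.6653, -0.0203, 0.3076]
tool_rot: [[-0.108, 0.994, 0.002], [0.994, 0.108, -0.004], [-0.004, 0.002, -1.0]]
ft_force: [0.3, 0.5, 2.1]
grip_width: 0.0096
gripper_force: 58.7
```

move_arm:
  jaw: [0.5, 0.5, 0.5, 0.5, 0.5, 0.5, 0.5, 0.5, 0.5, 0.5, 0.5, 0.5]
  dp:
    - [0, 0, 0.2]
    - [0, 0, 0.4]
    - [0, 0, 0.5]
    - [0, 0, 0.6]
    - [0, 0, 0.6]
    - [0, 0, 0.6]
    - [0, 0, 0.6]
    - [0, 0, 0.6]
    - [0, 0, 0.6]
    - [0, 0, 0.6]
    - [0, 0, 0.6]
    - [0, 0, 0.6]
  turn:
    - [0, 0, 0]
    - [0, 0, 0]
    - [0, 0, 0]
    - [0, 0, 0]
    - [0, 0, 0]
    - [0, 0, 0]
    - [0, 0, 0]
    - [0, 0, 0]
    - [0, 0, 0]
    - [0, 0, 0]
    - [0, 0, 0]
    - [0, 0, 0]

```text
time_s: 63.77
position: [0.6652, -0.0203, 0.2417]
tool_rot: [[-0.108, 0.994, 0.001], [0.994, 0.108, -0.003], [-0.003, 0.001, -1.0]]
ft_force: [1.4, 1.9, 3.4]
grip_width: 0.0096
gripper_force: 58.8
```

move_arm:
  jaw: [0.5, 0.5, 0.5, 0.5, 0.5, 0.5, 0.5, 0.5, 0.5, 0.5]
  dp:
    - [0, 0, 0.6]
    - [0, 0, 0.6]
    - [0, 0, 0.6]
    - [0, 0, 0.6]
    - [0, 0, 0.6]
    - [0, 0, 0.5]
    - [0, 0, 0.5]
    - [0, 0, 0.4]
    - [0, 0, 0.3]
    - [0, 0, 0.2]
  turn:
    - [0, 0, 0]
    - [0, 0, 0]
    - [0, 0, 0]
    - [0, 0, 0]
    - [0, 0, 0]
    - [0, 0, 0]
    - [0, 0, 0]
    - [0, 0, 0]
    - [0, 0, 0]
    - [0, 0, 0]

```text
time_s: 64.6
position: [0.6652, -0.0204, 0.1928]
tool_rot: [[-0.108, 0.994, 0.001], [0.994, 0.108, -0.003], [-0.003, 0.001, -1.0]]
ft_force: [2.2, 5.5, 2.5]
grip_width: 0.0097
gripper_force: 58.8
```

move_arm:
  jaw: [0.5, 0.5, 0.5, 0.5, 0.5]
  dp:
    - [0, 0, 0.15]
    - [0, 0, 0.15]
    - [0, 0, 0.15]
    - [0, 0, 0.1]
    - [0, 0, 0]
  turn:
    - [0, 0, 0]
    - [0, 0, 0]
    - [0, 0, 0]
    - [0, 0, 0]
    - [0, 0, 0]

```text
time_s: 65.02
position: [0.6653, -0.0204, 0.1884]
tool_rot: [[-0.108, 0.994, 0.002], [0.994, 0.108, -0.003], [-0.003, 0.002, -1.0]]
ft_force: [0.0, 4.8, 6.5]
grip_width: 0.0098
gripper_force: 59.1
```

move_arm:
  jaw: [0.5, 0.5, 0.5]
  dp:
    - [0, 0, 0.1]
    - [0, 0, 0.1]
    - [0, 0, 0]
  turn:
    - [0, 0, 0]
    - [0, 0, 0]
    - [0, 0, 0]

```text
time_s: 65.27
position: [0.6653, -0.0204, 0.1884]
tool_rot: [[-0.108, 0.994, 0.004], [0.994, 0.108, -0.004], [-0.004, 0.004, -1.0]]
ft_force: [-4.2, 4.9, 15.3]
grip_width: 0.0095
gripper_force: 60.2
```

move_arm:
  jaw: [0.5, 1.2, 2, 3, 4, 4, 4, 4, 4, 4, 4, 4]
  dp:
    - [0, 0, -0.2]
    - [0, 0, 0]
    - [0, 0, 0]
    - [0, 0, 0]
    - [0, 0, 0]
    - [0, 0, 0]
    - [0, 0, -1.0]
    - [0, 0, -2.0]
    - [0, 0, -3.0]
    - [0, 0, -3.0]
    - [0, 0, -3.0]
    - [0, 0, -3.0]
  turn:
    - [0, 0, 0]
    - [0, 0, 0]
    - [0, 0, 0]
    - [0, 0, 0]
    - [0, 0, 0]
    - [0, 0, 0]
    - [0, 0, 0]
    - [0, 0, 0]
    - [0, 0, 0]
    - [0, 0, 0]
    - [0, 0, 0]
    - [0, 0, 0]

```text
time_s: 66.27
position: [0.6646, -0.0202, 0.3403]
tool_rot: [[-0.108, 0.994, 0.002], [0.994, 0.108, -0.004], [-0.004, 0.002, -1.0]]
ft_force: [0.2, -0.2, 0.7]
grip_width: 0.04
gripper_force: 0.0
```

move_arm:
  jaw: [5, 6, 7, 8, 8.5, 8.5, 8.5, 8.5, 8.5, 8.5, 8.5]
  dp:
    - [-0.6, -1.48, 0]
    - [-1.27, -2.96, 0]
    - [-1.27, -2.96, 0]
    - [-1.27, -2.96, 0]
    - [-1.27, -2.96, 0]
    - [-1.27, -2.96, 0]
    - [-1.27, -2.96, 0]
    - [-1.27, -2.96, 0]
    - [-1.27, -2.96, 0]
    - [-0.6, -1.48, 0]
    - [0, 0, 0]
  turn:
    - [0, 0, 0]
    - [0, 0, 0]
    - [0, 0, 0]
    - [0, 0, 0]
    - [0, 0, 0]
    - [0, 0, 0]
    - [0, 0, 0]
    - [0, 0, 0]
    - [0, 0, 0]
    - [0, 0, 0]
    - [0, 0, 0]

```text
time_s: 67.18
position: [0.4104, -0.1629, 0.3393]
tool_rot: [[-0.105, 0.994, 0.002], [0.994, 0.105, -0.005], [-0.005, 0.002, -1.0]]
ft_force: [-0.2, 0.4, 0.3]
grip_width: 0.0849
gripper_force: 0.0
```

move_arm:
  jaw: [8.5, 8.5, 8.5, 8.5, 8.5, 8.5, 8.5, 8.5, 8.5, 8.5, 8.5]
  dp:
    - [0, 0, 0]
    - [0, 0, 0]
    - [0, 0, 0]
    - [0, 0, 0]
    - [0, 0, 0]
    - [0, 0, 0]
    - [0, 0, 0]
    - [0, 0, 0]
    - [0, 0, 0]
    - [0, 0, 0]
    - [0, 0, 0]
  turn:
    - [0, 0, -0.106]
    - [0, 0, -0.106]
    - [0, 0, -0.106]
    - [0, 0, -0.106]
    - [0, 0, -0.106]
    - [0, 0, -0.106]
    - [0, 0, -0.106]
    - [0, 0, -0.106]
    - [0, 0, -0.106]
    - [0, 0, -0.106]
    - [0, 0, 0]

```text
time_s: 68.1
position: [0.413, -0.1615, 0.3384]
tool_rot: [[-0.922, 0.388, 0.002], [0.388, 0.922, -0.004], [-0.003, -0.003, -1.0]]
ft_force: [-0.3, 0.3, 0.8]
grip_width: 0.085
gripper_force: 0.0
```

```bash
python3 sash.py
python3 - <<'E'
from loc import *
for n in ("side",):
    im,d=cams.get_image(n)
    for r in cams.outline_of(n,"block")[:2]:
        P=cloud(n,r['mask'],d); P=P[(P[:,2]<.055)&(P[:,2]>.035)]
        if len(P)>50: print(n,round(r['p'],2),len(P),rect(P))
    for r in cams.outline_of(n,"finial1"): print(r['p'],r['box'])
y=U(66.8); R=np.c_[np.cross(y,[0,0,-1.]),y,[0,0,-1.]]
todo(np.array([.413,-.1626,.016]),R)
E
```

```text
top bar -60 72 [0.108 0.167 0.204 0.207]
top bar 45 71 [0.109 0.16  0.203 0.204]
top pull X,Y 142 [-0.1801 -0.1792 -0.1751 -0.1698] -0.001 [0.042 0.049 0.056]
side bar -60 61 [0.157 0.2   0.205 0.206]
side bar 45 66 [0.154 0.198 0.205 0.206]
side pull X,Y 163 [-0.1808 -0.1793 -0.1741 -0.1694] 0.001 [0.045 0.05  0.055]
side 0.97 721 (array([ 414.5, -164.2]), array([ 50.8, 100.5]), 65.9)
0.57 [0.4945, 0.3252, 0.0595, 0.07]
dp now-axes cm [2.000e-02 2.000e-02 3.221e+01] turn [-0.0027  0.0028  0.0002] dp target-axes [-0.07 -0.06 32.21] up in now [-0.003 -0.003 -1.   ] in tgt [ 0.  0. -1.]
```

move_arm:
  jaw: [8.5, 8.5, 8.5, 8.5, 8.5, 8.5, 8.5, 8.5, 8.5, 8.5, 8.5, 8.5]
  dp:
    - [0, 0, 1.5]
    - [0, -0.1, 3.0]
    - [0, -0.1, 3.0]
    - [0, 0, 3.0]
    - [0, 0, 3.0]
    - [0, 0, 3.0]
    - [0, 0, 3.0]
    - [0, 0, 3.0]
    - [0, 0, 3.0]
    - [0, 0, 3.0]
    - [0, 0, 2.0]
    - [0, 0, 0]
  turn:
    - [0, 0, 0]
    - [0, 0, 0]
    - [0, 0, 0]
    - [0, 0, 0]
    - [0, 0, 0]
    - [0, 0, 0]
    - [0, 0, 0]
    - [0, 0, 0]
    - [0, 0, 0]
    - [0, 0, 0]
    - [0, 0, 0]
    - [0, 0, 0]

```text
time_s: 69.35
position: [0.4108, -0.1638, 0.0301]
tool_rot: [[-0.919, 0.393, -0.004], [0.393, 0.919, 0.0], [0.004, -0.001, -1.0]]
ft_force: [-0.0, 0.3, -0.2]
grip_width: 0.0848
gripper_force: 0.0
```

move_arm:
  jaw: [8.5, 8.5, 3, 3, 3, 3, 3, 3, 3, 3, 3]
  dp:
    - [0, 0, 1.0]
    - [0, 0, 0.5]
    - [0, 0, 0]
    - [0, 0, 0]
    - [0, 0, 0]
    - [0, 0, 0]
    - [0, 0, 0]
    - [0, 0, 0]
    - [0, 0, 0]
    - [0, 0, 0]
    - [0, 0, 0]
  turn:
    - [0, 0, 0]
    - [0, 0, 0]
    - [0, 0, 0]
    - [0, 0, 0]
    - [0, 0, 0]
    - [0, 0, 0]
    - [0, 0, 0]
    - [0, 0, 0]
    - [0, 0, 0]
    - [0, 0, 0]
    - [0, 0, 0]
  force: 60

```text
time_s: 70.27
position: [0.4126, -0.165, 0.0191]
tool_rot: [[-0.92, 0.392, 0.003], [0.392, 0.92, -0.005], [-0.005, -0.003, -1.0]]
ft_force: [-0.3, 1.7, 6.8]
grip_width: 0.0509
gripper_force: 63.1
```

move_arm:
  jaw: [3, 3, 3, 3, 3, 3, 3, 3, 3, 3, 3, 3]
  dp:
    - [0, 0, -1.0]
    - [0, 0, -2.0]
    - [-0.1, -0.8, 0]
    - [-0.1, -1.6, 0]
    - [-0.1, -1.6, 0]
    - [0, -0.8, 0]
    - [0, 0, 0]
    - [0, 0, 1.0]
    - [0, 0, 1.2]
    - [0, 0, 0.6]
    - [0, 0, 0.2]
    - [0, 0, 0]
  turn:
    - [0, 0, 0]
    - [0, 0, 0]
    - [0, 0, 0]
    - [0, 0, 0]
    - [0, 0, 0]
    - [0, 0, 0]
    - [0, 0, 0]
    - [0, 0, 0]
    - [0, 0, 0]
    - [0, 0, 0]
    - [0, 0, 0]
    - [0, 0, 0]

```text
time_s: 71.27
position: [0.3958, -0.2094, 0.0191]
tool_rot: [[-0.92, 0.392, 0.001], [0.392, 0.92, -0.003], [-0.002, -0.003, -1.0]]
ft_force: [-6.1, 4.2, 18.4]
grip_width: 0.0506
gripper_force: 65.1
```

move_arm:
  jaw: [5.5, 6.5, 7.5, 8.5, 8.5, 8.5, 8.5, 8.5, 8.5, 8.5, 8.5, 8.5]
  dp:
    - [0, 0, 0]
    - [0, 0, 0]
    - [0, 0, 0]
    - [0, 0, 0]
    - [0, 0, 0]
    - [0, 0, 0]
    - [0, 0, -2.0]
    - [0, 0, -3.0]
    - [0, 0, -3.0]
    - [0, 0, -3.0]
    - [0, 0, -3.0]
    - [0, 0, -3.0]
  turn:
    - [0, 0, 0]
    - [0, 0, 0]
    - [0, 0, 0]
    - [0, 0, 0]
    - [0, 0, 0]
    - [0, 0, 0]
    - [0, 0, 0]
    - [0, 0, 0]
    - [0, 0, 0]
    - [0, 0, 0]
    - [0, 0, 0]
    - [0, 0, 0]

```text
time_s: 72.27
position: [0.3956, -0.2092, 0.1897]
tool_rot: [[-0.92, 0.392, 0.001], [0.392, 0.92, -0.003], [-0.003, -0.003, -1.0]]
ft_force: [0.2, 0.2, -0.1]
grip_width: 0.0851
gripper_force: 0.0
```

move_arm:
  jaw: [8.5, 8.5, 8.5, 8.5, 8.5, 8.5, 8.5, 8.5, 8.5, 8.5]
  dp:
    - [0, 0, -2.5]
    - [0, 0, -2.5]
    - [0, -1.5, 0]
    - [0, -3, 0]
    - [0, -3, 0]
    - [0, -3, 0]
    - [0, -3, 0]
    - [0, -2, 0]
    - [0, 0, 0]
    - [0, 0, 0]
  turn:
    - [0, 0, 0]
    - [0, 0, 0]
    - [0, 0, 0]
    - [0, 0, 0]
    - [0, 0, 0]
    - [0, 0, 0]
    - [0, 0, 0]
    - [0, 0, 0]
    - [0, 0, 0]
    - [0, 0, 0]

```text
time_s: 73.1
position: [0.3346, -0.3523, 0.2381]
tool_rot: [[-0.919, 0.394, 0.001], [0.394, 0.919, -0.003], [-0.002, -0.002, -1.0]]
ft_force: [0.2, 0.0, -1.2]
grip_width: 0.0851
gripper_force: 0.0
```

```bash
python3 sash.py
python3 - <<'E'
from loc import *
for n in ("top","side"):
    im,d=cams.get_image(n); cv2.imwrite(f"pics/{n}_E.png",cv2.resize(im[:,:,::-1],None,fx=1.25,fy=1.25))
    for q in ("block","mat"):
        r=cams.outline_of(n,q)[0]; P=cloud(n,r['mask'],d); print(n,q,round(r['p'],2),len(P),rect(P[P[:,2]<.055]))
E
```

```text
top bar -60 74 [0.111 0.166 0.205 0.209]
top bar 45 73 [0.107 0.161 0.203 0.206]
top pull X,Y 143 [-0.1802 -0.1795 -0.175  -0.1697] -0.001 [0.043 0.05  0.055]
side bar -60 59 [0.156 0.2   0.205 0.206]
side bar 45 63 [0.156 0.182 0.205 0.206]
side pull X,Y 161 [-0.1808 -0.1792 -0.1742 -0.1695] 0.0 [0.044 0.05  0.054]
top block 0.8 704 (array([ 395.2, -210.4]), array([58.7, 97.9]), 67.1)
top mat 0.56 1665 (array([ 398. , -209.2]), array([123.6, 161.8]), 66.4)
side block 0.72 858 (array([ 390.1, -208.6]), array([ 55.8, 116. ]), 66.3)
side mat 0.65 1740 (array([ 398.1, -209.6]), array([120.3, 159.2]), 67.9)
```

View pics/side_E.png

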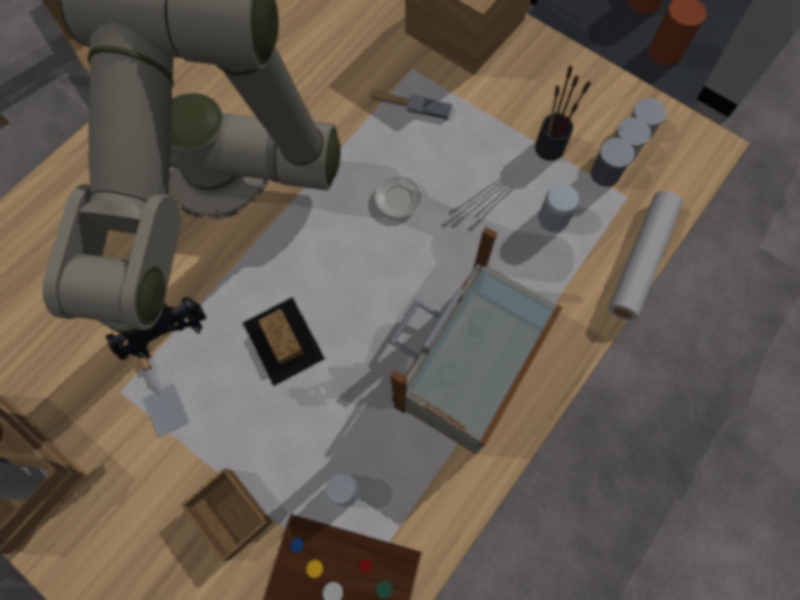

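The block is centred on the mat at (283,337). Both finials stand behind the glass at (448,375) and (477,325), the shelf is home and the sash is shut.

```bash
python3 -c "
from rig import ticket
print(ticket.close_job())"
```

```text
the job is handed in; nothing more can be done
None
```

Job handed in: the block is on the mat (knocked aside mid-run, so I put it back after shutting the sash), both finials found stand on the shelf, the shelf is fully home and the sash is shut.

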